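# Sift the baking beads out of the walnuts

## Task

Lift the loaded sieve off the trivet by its bail, keep it level, and set it gently on the catch box's runners with all its contents; hold it there and shake it side to side along the runners until all four small beads have dropped into the box and only the three walnuts are left. Then slide it gently along towards the thumb-ledge end, feeling for the slots, until it sinks fully home on all four lugs, and let go. Never force the sieve against the box, and leave everything else where it is.

Things in the scene. Friction and masses are not known exactly. Their poses are not given: they have to be found in the camera images.
- sieve: Stainless wire-bottomed sieve with a bail, 0.34 to 0.48 kg, standing on the trivet at the start. Origin: centre of its underside, z up. Tray 132 mm (x) by 140 mm (y) outside, walls 38 mm high, 4 mm thick. While held its pose is not reported.
- sieve_bar (a point): Centre of the sieve's straight dark wooden bail bar, 70 mm above the sieve's origin. The bar runs over the tray along the sieve's x: 132 mm long, 10 mm thick (y), 18 mm tall, free all round. Lift the sieve by its middle, gripping across it (along y).
- sieve_lugs (a point): Level of the undersides of the sieve's four side lugs, 25 mm above its origin, on its middle line. The lugs slide easily on the runners (friction about 0.2). They are round, 10 mm thick, lie along x and stick out from 66 to 84 mm either side, at y = +55 and -55 mm.
- sieve_wires (a point): Top of the bottom wires, 7.5 mm above the sieve's origin. 5 mm wires run along x, 8 mm apart: six over the middle (y = -20 to +20 mm), two at each end, with a clear 23 mm gap at y = +34 and -34. The 20 mm beads start in the grooves at the middle and hop to a gap and drop only when shaken along y at over about 3.5 m/s2 (or tilted 18 degrees). A walnut cannot drop through.
- box: Fixed teak catch box, open at the top, 188 mm (x) by 284 mm (y) outside, 84 mm high, inside 148 by 260 mm, floor 8 mm above the origin. Origin: centre of its underside, z up; may be turned up to 0.25 rad. The sieve goes in with its x along the box's x and its y along the box's y.
- box_rails (a point): Middle of the box at the level of its two runner tops, 72 mm above its origin. A runner strip lies along each long (y) side inside a raised lip; the lugs ride on them, with 4 mm play either way across, and the sieve slides 58 mm either way from the middle before meeting an end wall. The riding sieve's origin is 47 mm above the box's. From -50 to +7 mm of the middle is plain.
- box_ledge (a point): Top of the thumb ledge outside the box's +y end. Each runner has two slots, 14 mm long, 6 mm deep, 110 mm apart, taking the four lugs; there the sieve sinks 6 mm, to 41 mm above the box's origin. The strips are clamped at an unmeasured setting: this seat lies somewhere from 15 to 55 mm from the box's middle towards this end, so it has to be felt for.
- trivet: Folded aluminium trivet, fixed, two bars 170 mm long (along x), 15 mm high, 90 mm apart; origin: centre of its underside.
- bead0: Round terracotta baking bead, 20 mm across, 10 g; origin at its centre. Starts in the sieve.
- bead1: Round terracotta baking bead, 20 mm across, 10 g; origin at its centre. Starts in the sieve.
- bead2: Round terracotta baking bead, 20 mm across, 10 g; origin at its centre. Starts in the sieve.
- bead3: Round terracotta baking bead, 20 mm across, 10 g; origin at its centre. Starts in the sieve.
- walnut0: Walnut, round, 34 mm across, 14 g; origin at its centre. Starts in the sieve and stays there.
- walnut1: Walnut, round, 34 mm across, 14 g; origin at its centre. Starts in the sieve and stays there.
- walnut2: Walnut, round, 34 mm across, 14 g; origin at its centre. Starts in the sieve and stays there.
- pan: Blue enamel paella pan, 320 mm wide, 45 mm high; origin at the centre of its underside. To be left where it is.
- cazuela: Terracotta cazuela, 150 mm wide, 55 mm high; origin at the centre of its underside. To be left where it is.
- skimmer: Stainless skimmer lying flat, disc 100 mm, handle 240 mm; origin at the centre of its underside disc. To be left where it is.
- stopper: Green glass cruet stopper, 48 mm high, 30 mm wide; origin at the centre of its underside. To be left where it is.
- cruet: Green glass cruet bottle, 170 mm high, 64 mm wide; origin at the centre of its underside. To be left where it is.
- saltjar: White salt jar with cork lid, 90 mm high, 72 mm wide; origin at the centre of its underside. To be left where it is.
Things that resemble listed ones, but are neither listed nor needed, are in the scene too. What is meant by the sieve is not blue, and is the larger of those in its own colour.

How it is judged:
On the way, in this order (a step that is already met when the one before it is completed fails the run):
1. the sieve rests on the runners, level, with all four beads and three walnuts still in it (z of sieve in the frame of box between 0.0445 and 0.0495 m and x of sieve in the frame of box between -0.006 and 0.006 m and y of sieve in the frame of box between -0.06 and 0.06 m and angle between sieve's own z axis and vertical below 0.04 rad and contact force between sieve and box above 1 N and x of bead0 in the frame of sieve between -0.064 and 0.064 m and y of bead0 in the frame of sieve between -0.068 and 0.068 m and z of bead0 in the frame of sieve between 0.01 and 0.065 m and x of bead1 in the frame of sieve between -0.064 and 0.064 m and y of bead1 in the frame of sieve between -0.068 and 0.068 m and z of bead1 in the frame of sieve between 0.01 and 0.065 m and x of bead2 in the frame of sieve between -0.064 and 0.064 m and y of bead2 in the frame of sieve between -0.068 and 0.068 m and z of bead2 in the frame of sieve between 0.01 and 0.065 m and x of bead3 in the frame of sieve between -0.064 and 0.064 m and y of bead3 in the frame of sieve between -0.068 and 0.068 m and z of bead3 in the frame of sieve between 0.01 and 0.065 m and x of walnut0 in the frame of sieve between -0.064 and 0.064 m and y of walnut0 in the frame of sieve between -0.068 and 0.068 m and z of walnut0 in the frame of sieve between 0.01 and 0.065 m and x of walnut1 in the frame of sieve between -0.064 and 0.064 m and y of walnut1 in the frame of sieve between -0.068 and 0.068 m and z of walnut1 in the frame of sieve between 0.01 and 0.065 m and x of walnut2 in the frame of sieve between -0.064 and 0.064 m and y of walnut2 in the frame of sieve between -0.068 and 0.068 m and z of walnut2 in the frame of sieve between 0.01 and 0.065 m), for 0.2 s.
2. all four beads are in the catch box, the walnuts in the sieve, the sieve still up on the runners (z of sieve in the frame of box between 0.0445 and 0.0495 m and x of sieve in the frame of box between -0.006 and 0.006 m and y of sieve in the frame of box between -0.06 and 0.06 m and angle between sieve's own z axis and vertical below 0.04 rad and x of bead0 in the frame of box between -0.076 and 0.076 m and y of bead0 in the frame of box between -0.132 and 0.132 m and z of bead0 in the frame of box between 0 and 0.034 m and x of bead1 in the frame of box between -0.076 and 0.076 m and y of bead1 in the frame of box between -0.132 and 0.132 m and z of bead1 in the frame of box between 0 and 0.034 m and x of bead2 in the frame of box between -0.076 and 0.076 m and y of bead2 in the frame of box between -0.132 and 0.132 m and z of bead2 in the frame of box between 0 and 0.034 m and x of bead3 in the frame of box between -0.076 and 0.076 m and y of bead3 in the frame of box between -0.132 and 0.132 m and z of bead3 in the frame of box between 0 and 0.034 m and x of walnut0 in the frame of sieve between -0.064 and 0.064 m and y of walnut0 in the frame of sieve between -0.068 and 0.068 m and z of walnut0 in the frame of sieve between 0.01 and 0.065 m and x of walnut1 in the frame of sieve between -0.064 and 0.064 m and y of walnut1 in the frame of sieve between -0.068 and 0.068 m and z of walnut1 in the frame of sieve between 0.01 and 0.065 m and x of walnut2 in the frame of sieve between -0.064 and 0.064 m and y of walnut2 in the frame of sieve between -0.068 and 0.068 m and z of walnut2 in the frame of sieve between 0.01 and 0.065 m), for 0.2 s.
3. the sieve has sunk home into the slots (z of sieve in the frame of box between 0.038 and 0.043 m and x of sieve in the frame of box between -0.006 and 0.006 m and y of sieve in the frame of box between 0.01 and 0.06 m and angle between sieve's own z axis and vertical below 0.04 rad and x of bead0 in the frame of box between -0.076 and 0.076 m and y of bead0 in the frame of box between -0.132 and 0.132 m and z of bead0 in the frame of box between 0 and 0.034 m and x of bead1 in the frame of box between -0.076 and 0.076 m and y of bead1 in the frame of box between -0.132 and 0.132 m and z of bead1 in the frame of box between 0 and 0.034 m and x of bead2 in the frame of box between -0.076 and 0.076 m and y of bead2 in the frame of box between -0.132 and 0.132 m and z of bead2 in the frame of box between 0 and 0.034 m and x of bead3 in the frame of box between -0.076 and 0.076 m and y of bead3 in the frame of box between -0.132 and 0.132 m and z of bead3 in the frame of box between 0 and 0.034 m and x of walnut0 in the frame of sieve between -0.064 and 0.064 m and y of walnut0 in the frame of sieve between -0.068 and 0.068 m and z of walnut0 in the frame of sieve between 0.01 and 0.065 m and x of walnut1 in the frame of sieve between -0.064 and 0.064 m and y of walnut1 in the frame of sieve between -0.068 and 0.068 m and z of walnut1 in the frame of sieve between 0.01 and 0.065 m and x of walnut2 in the frame of sieve between -0.064 and 0.064 m and y of walnut2 in the frame of sieve between -0.068 and 0.068 m and z of walnut2 in the frame of sieve between 0.01 and 0.065 m), for 0.2 s.
At the end, for the whole second after the job is handed in: The sieve sits home in the runner slots (origin 38 to 43 mm above the box's origin, within 6 mm across, tilted less than 0.04 rad), at rest and released, with all three walnuts in it and all four beads in the catch box (all of step 3 and linear speed of sieve below 0.02 m/s and contact force between the fingers and sieve below 0.5 N); the robot touches nothing.
It fails at once if the sieve is forced against the box with more than 35 N (contact force between sieve and box above 35 N).
It fails at once if the sieve is tilted more than 0.2 rad (angle between sieve's own z axis and vertical above 0.2 rad).
It fails at once if a bystander is moved more than 30 mm (distance of any of pan, cazuela, skimmer, stopper, cruet, saltjar from where it was at the start of the episode above 0.03 m).
It also fails if it takes over 67 s, if anything falls off the work surface, if the arm or the gripper's body presses on something with over 40 N, if the wrist force passes 120 N, or if a joint passes its speed limit or range.

## Robot

A 6-joint arm with a two-finger parallel gripper is mounted at the origin on the work surface. World frame = base frame: x ahead of the robot, y to its left, z up, the work surface at z = 0. Lengths are in m, angles in rad, forces in N, time in s.
With the tool pointing down it reaches from about 0.275 to 0.825 m from the base axis. Payload 5.2 kg.
Tool frame: the origin (TCP) lies on the centre line of the jaws, within the pads' length; the fingertips stand 17 mm ahead of it and the grasp point (between the pads) lies 2 mm behind it (arm.finger_overhang is the distance from the TCP to the fingertips, in m); x points along the fingers, y is the direction in which the jaws open and shut, and the axes are right-handed (so a half turn about x gives the same grasp; the last joint's range is limited). The gripper opens to 93 mm and grips with 3 to 60 N. Pads are 15 mm wide; open, the fingers measure 128 mm over their backs; the gripper's body (75 mm by 188 mm) begins 65 mm behind the grasp point.
Start: joints at [1.061, 0.259, 1.535, -0, 1.348, -0.203], TCP at [0.166, 0.524, 0.208] pointing down, gripper open.
Joint ranges: [-3.14, 3.14], [-0.91, 2.08], [0.19, 2.58], [-1.22, 4.36], [0.22, 2.71], [-3.12, 3.12]. Speed limits (rad/s): [2.57, 2.57, 3.14, 3.14, 3.14, 3.14].

## Interface

Orientations are given as [roll, pitch, yaw] about the fixed x, y, z axes, in that order (R = Rz(yaw) Ry(pitch) Rx(roll)).
In Python, from workcell import sense, read_camera, camera_params, job, arm gives the robot as it stands. The module is installed in compiled form; this text tells all that it offers.
- The arm moves only by the tool drive_tool, never from a script. Its argument "deltas" is a list of rows, each an object of numbers: "grip": the opening, from 0 (shut) to 1 (fully open); "tx", "ty", "tz": the shift along the tool's x, y, z in m; "rx", "ry", "rz": the turn, a rotation vector about the tool's x, y, z in rad. In form: [{"grip": .., "tx": .., "ty": .., "tz": .., "rx": .., "ry": .., "rz": ..}, ...]. A call has 1 to 5 rows; each row shifts and turns the commanded pose from where the row before left it, along the tool's axes as they then stand; what a row does not reach is not made up. A row lasts 1/8 s, in which the tool goes at most 62.5 mm and 10.7 degrees, less where a joint would pass 70% of its speed; a pose out of reach is approached as far as the arm can. A call is refused whole if a number of a shift passes 0.0625 or a number of a turn 0.188, either way. A call with a gripper value outside its range is refused whole. The fingers move at their own pace and stop on an object; the grip force is fixed at half the most. Time passes only in rows, so rows that do not move let the fingers close. It gives the time, the measured TCP pose, the force and the opening at its end, in the units of the state.
- sense(): the state, without advancing time (a new reading comes with each control period).
- read_camera(name): name is "scene" or "top"; returns the picture (384x512x3 uint8, red, green, blue); there is no depth.
- camera_params(name): a dict with "K" (3x3 intrinsics, pixels), "T" (4x4, takes a point from camera to world coordinates). Camera axes: x right, y down, z forward; pixel columns grow to the right and rows downward; lengths in m; the calibration is good to about 2 mm. A picture is of the moment at which its call begins. camera_params takes no time and is no camera call.
- job.close_job(): hands the job in, once; it reports no verdict.
The state is a dict: "time_s": time; "joint_pos": joint angles; "dq": joint speeds; "joint_torque": joint torques, N m; "ee_pos": TCP position; "ee_rot": TCP orientation; "contact_force": force on the tool from outside, world axes, zero at the start; "wrist_torque": the same for the moment, N m; "finger_gap": finger opening in m.
Only numpy, scipy, OpenCV 4.12 (cv2) and the standard library are available. Lean on these libraries where they do the work, as an engineer would, in place of code of your own. Each camera call takes 0.05 s, during which the arm holds its last target.

## Working session

There is one attempt and no reset: what is moved stays moved. The work goes in short steps, Python scripts to look and compute and a tool call to move; the robot and the scene stay as the last step left them, time stands still between calls to the robot, and variables do not carry over. Pictures are saved under pics/ and viewed, and the job is handed in when it is done.

Besides the shell and the picture viewer there is one more tool, called after "Call:" as name(argument=value, ...) on one line, values as JSON. drive_tool: Moves the arm, as the interface text tells. Its arguments: {"type":"object","properties":{"deltas":{"type":"array","items":{"type":"object","properties":{"grip":{"type":"number"},"tx":{"type":"number"},"ty":{"type":"number"},"tz":{"type":"number"},"rx":{"type":"number"},"ry":{"type":"number"},"rz":{"type":"number"}}}}},"required":["deltas"]}

```bash
mkdir -p pics; python3 - <<'E'
from workcell import *
import cv2
for n in("scene","top"):
    im=read_camera(n); cv2.imwrite(f"pics/{n}0.png",cv2.resize(im[...,::-1],(800,600),interpolation=cv2.INTER_CUBIC))
    p=camera_params(n);print(n,p["K"],p["T"])
    cv2.imwrite(f"pics/{n}0_raw.png",im[...,::-1])
print(sense())
E
```

```text
scene [[476.80177949   0.         265.59340846]
 [  0.         476.80177949 193.54052755]
 [  0.           0.           1.        ]] [[-0.77835564  0.50894053 -0.36761671  1.09844928]
 [ 0.62773012  0.64097959 -0.44170132  0.65381135]
 [ 0.0108351  -0.5745648  -0.81838738  1.293508  ]
 [ 0.          0.          0.          1.        ]]
top [[379.64609563   0.         252.21040238]
 [  0.         379.64609563 195.47168697]
 [  0.           0.           1.        ]] [[ 0.01595661 -0.98773401  0.1553284   0.36132556]
 [-0.99980995 -0.01750214 -0.00858749 -0.0269511 ]
 [ 0.01120073 -0.15516185 -0.98782556  1.23638934]
 [ 0.          0.          0.          1.        ]]
{'time_s': 0.1, 'joint_pos': array([ 1.06119680e+00,  2.59253969e-01,  1.53595694e+00, -2.53028940e-06,
        1.34801908e+00, -2.02787581e-01]), 'dq': array([-0.00071003, -0.00195043, -0.00250013,  0.0018616 , -0.00010107,
        0.00101793]), 'joint_torque': array([ 2.05896802e-03, -4.38202572e+01, -2.84648913e+01,  7.20907585e-02,
        3.60492175e-02, -8.51515961e-05]), 'ee_pos': array([0.16583007, 0.52387096, 0.20741626]), 'ee_rot': array([-1.77207729,  1.56915899, -2.07888867]), 'contact_force': array([ 0.69564228, -0.74421394, -0.01322171]), 'wrist_torque': array([-0.01341567,  0.01185312, -0.04399512]), 'finger_gap': 0.09277506768774775}
```

View pics/scene0.png

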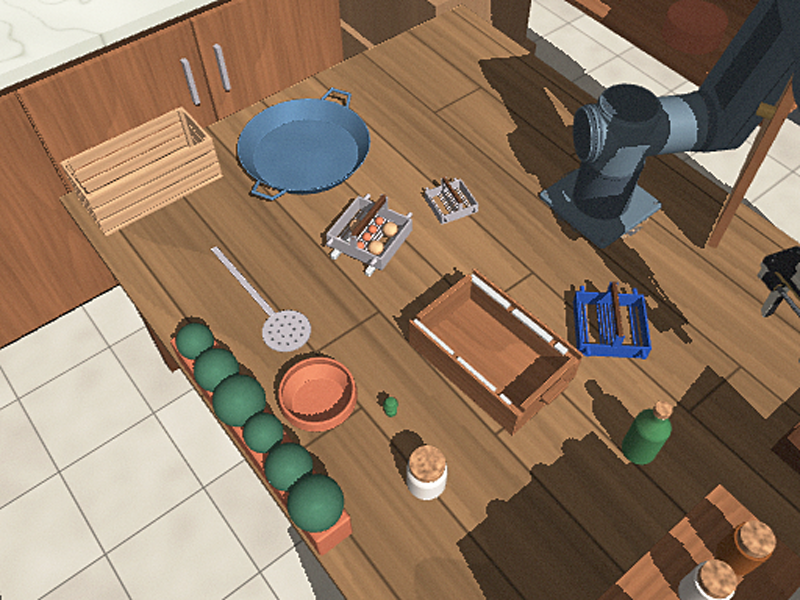

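View pics/top0.png

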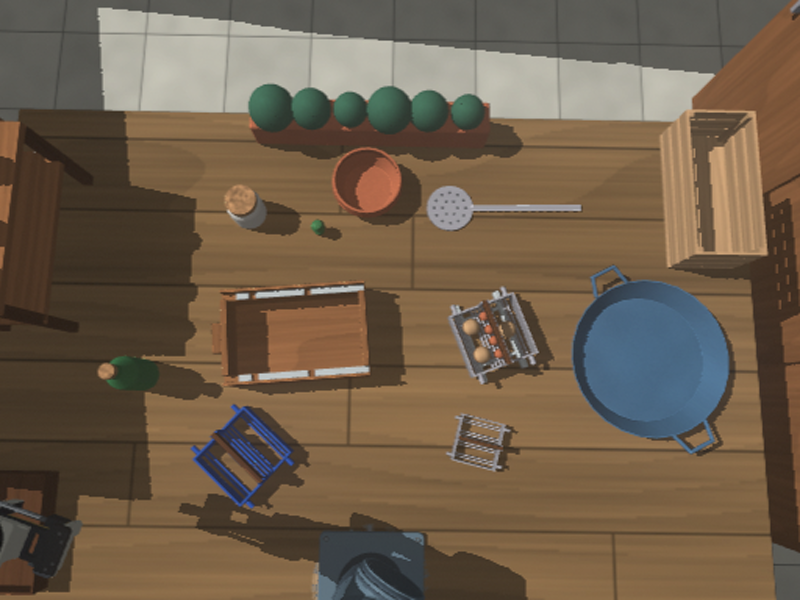

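The top view shows the grey sieve at about (493,335), the box at (295,333) with its ledge at the left (+y world), and blue and small grey decoys. I'll zoom in on the sieve and box.

```bash
python3 - <<'E'
import cv2
t=cv2.imread("pics/top0_raw.png"); s=cv2.imread("pics/scene0_raw.png")
def z(im,x0,y0,w,h,k,n): cv2.imwrite(n,cv2.resize(im[y0:y0+h,x0:x0+w],None,fx=k,fy=k,interpolation=cv2.INTER_CUBIC))
z(t,130,170,115,84,6.9,"pics/tb.png"); z(t,275,175,80,75,8,"pics/ts.png")
z(s,255,165,125,115,5,"pics/sb.png"); z(s,200,115,75,70,8,"pics/ss.png")
E
```

```text
(no output)
```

View pics/tb.png

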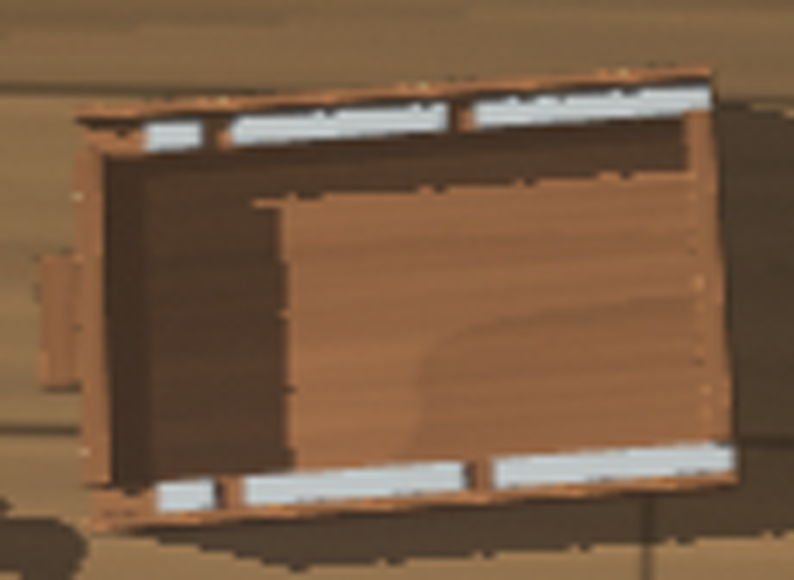

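View pics/ts.png

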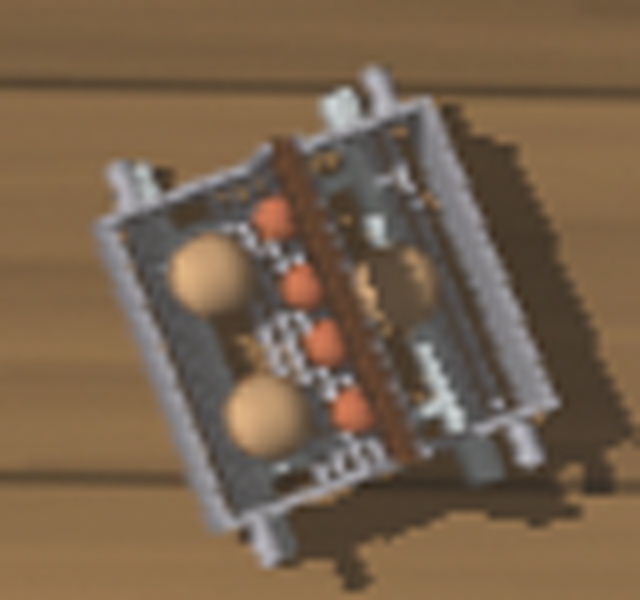

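View pics/sb.png

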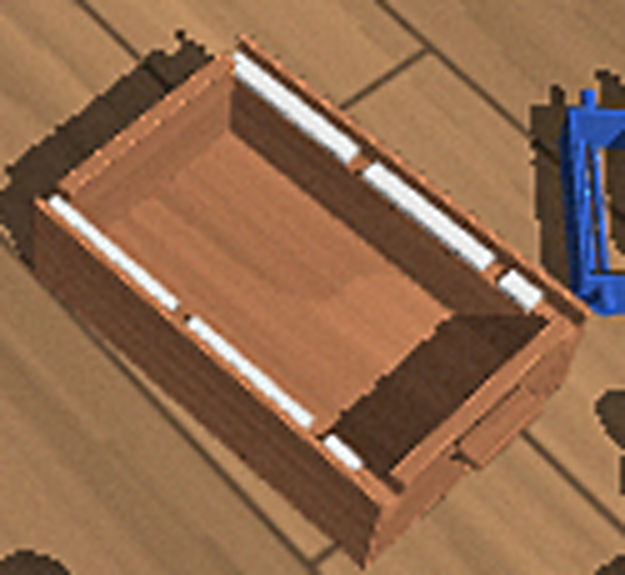

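View pics/ss.png

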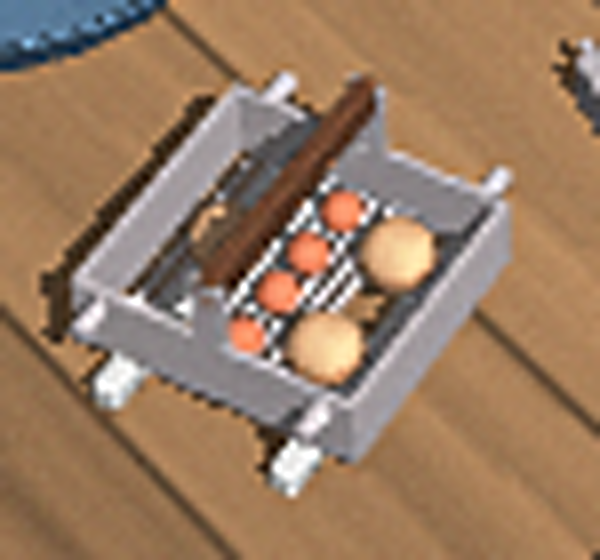

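The slots are visible in both views: upper strip at crop x≈216 and 460, lower strip at 230 and 479. I'll fit both poses from both cameras.

```bash
cat > h.py <<'E'
import numpy as np
from workcell import *
from scipy.optimize import least_squares
CP={n:camera_params(n) for n in("scene","top")}
def proj(n,P):
    P=np.atleast_2d(P);T=CP[n]["T"];K=CP[n]["K"]
    c=(P-T[:3,3])@T[:3,:3]; q=c@K.T; return q[:,:2]/q[:,2:]
def crop(n,px,k,x0,y0): return (np.array(px,float)+.5)/k-.5+[x0,y0]
def tf(p,L,z0=0):
    L=np.array(L,float);c,s=np.cos(p[2]),np.sin(p[2])
    return np.c_[p[0]+c*L[:,0]-s*L[:,1],p[1]+s*L[:,0]+c*L[:,1],L[:,2]+z0]
def ray(n,uv,z):
    K=CP[n]["K"];T=CP[n]["T"];d=T[:3,:3]@np.linalg.solve(K,[uv[0],uv[1],1]);o=T[:3,3]
    return o+d*(z-o[2])/d[2]
E
python3 - <<'E'
from h import *
A=.094;B=.142;H=.084
C=[[A,B,H],[A,-B,H],[-A,B,H],[-A,-B,H]]
ct=crop("top",[(78,112),(710,70),(92,528),(738,482)],6.9,130,170)
cs=crop("scene",[(385,505),(40,200),(588,315),(240,38)],5,255,165)
# slots: centre at x=.080 inner
st=crop("top",[(216,132),(460,114),(230,493),(479,473)],6.9,130,170)
ss=crop("scene",[(319,432),(182,317),(497,270),(361,162)],5,255,165)
def f(p,use=("top","scene"),slots=True):
    r=[]
    S=[[.082,p[3]+.055,.072],[.082,p[3]-.055,.072],[-.082,p[3]+.055,.072],[-.082,p[3]-.055,.072]]
    for n,c,s in(("top",ct,st),("scene",cs,ss)):
        if n in use:
            r+=[proj(n,tf(p,C))-c,(proj(n,tf(p,S))-s)]
    return np.concatenate(r).ravel()
for u in(("top",),("scene",),("top","scene")):
    o=least_squares(f,[.45,.1,.07,.035],args=(u,),loss='soft_l1');print(u,o.x.round(4),f(o.x,u).reshape(-1,2).round(1).tolist())
C2=[[.066,.07,.038],[.066,-.07,.038],[-.066,-.07,.038],[-.066,.07,.038],[.066,0,.079],[-.066,0,.079]]
t=crop("top",[(98,228),(433,98),(555,408),(215,528),(285,142),(403,460)],8,275,175)
s=crop("scene",[(350,410+0),(75,280),(237,88),(512,200),(208,278),(362,85)],8,200,115)
def g(p,use):
    r=[]
    for n,c in(("top",t),("scene",s)):
        if n in use: r.append((proj(n,tf(p,C2,.015))-c))
    return np.concatenate(r).ravel()
for u in(("top",),("scene",),("top","scene")):
    o=least_squares(g,[.42,-.15,.35],args=(u,),loss='soft_l1');print(u,o.x.round(4),g(o.x,u).reshape(-1,2).round(1).tolist())
E
```

```text
('top',) [0.4875 0.1569 0.0897 0.0281] [[-0.3, -0.6], [0.3, -1.0], [-0.5, 0.6], [0.4, 0.3], [-0.0, -0.3], [0.1, -0.2], [-0.1, 0.4], [0.1, 0.6]]
('scene',) [0.4862 0.1591 0.0926 0.0269] [[-0.2, 0.4], [-1.4, 0.6], [1.0, -1.4], [0.8, -0.8], [-0.5, 0.7], [-0.4, 0.1], [0.3, -0.2], [0.3, -0.2]]
('top', 'scene') [0.4869 0.1577 0.0911 0.0277] [[-0.6, -0.3], [0.0, -0.9], [-0.8, 0.9], [0.1, 0.4], [-0.2, -0.1], [-0.1, -0.1], [-0.2, 0.6], [-0.1, 0.8], [-0.9, 0.3], [-1.9, 0.4], [0.5, -1.5], [0.4, -0.9], [-0.8, 0.7], [-0.8, 0.0], [0.1, -0.2], [0.1, -0.2]]
('top',) [ 0.4934 -0.2358  0.3585] [[0.2, -1.7], [-0.4, -0.1], [-0.3, 0.4], [0.4, 0.5], [-0.4, -0.4], [0.5, 0.6]]
('scene',) [ 0.4921 -0.237   0.3786] [[0.5, 0.1], [-0.6, 0.2], [-0.2, -0.6], [-0.1, 0.3], [-0.4, 0.5], [1.0, -1.0]]
('top', 'scene') [ 0.4929 -0.2362  0.3681] [[0.2, -1.3], [-0.6, -0.0], [-0.1, 0.3], [0.8, 0.8], [-0.5, -0.2], [0.9, 0.7], [0.2, 0.4], [-0.6, 0.2], [0.1, -0.4], [-0.0, 0.8], [-0.6, 0.7], [1.1, -0.7]]
```

```bash
cat >> h.py <<'E'
from scipy.spatial.transform import Rotation as Ro
def goal(p,yaw,flip=None):
    """print tool-frame delta to reach TCP p with tool y along world yaw+90deg (sieve y)"""
    s=sense();R=Ro.from_euler('xyz',s['ee_rot']).as_matrix()
    best=None
    for k in(1,-1):
        y=k*np.array([-np.sin(yaw),np.cos(yaw),0]);x=np.array([0,0,-1.]);G=np.c_[x,y,np.cross(x,y)]
        rv=Ro.from_matrix(R.T@G).as_rotvec()
        if best is None or np.linalg.norm(rv)<np.linalg.norm(best[0]): best=(rv,G)
    d=np.array(p)-s['ee_pos']
    print("t",s['time_s'],"pos",s['ee_pos'].round(4),"F",s['contact_force'].round(1),"gap",round(s['finger_gap'],4))
    print(" d_tool_now",(R.T@d).round(4)," rotvec",best[0].round(4)," d_in_goal_frame",(best[1].T@d).round(4))
E
python3 - <<'E'
from h import *
goal([.4928,-.236,.14],.366)
R=Ro.from_euler('xyz',sense()['ee_rot']).as_matrix();print(R.round(3))
for uv in((83,239),): print(ray("top",uv,.1))
E
```

```text
t 0.1 pos [0.1658 0.5239 0.2074] F [ 0.7 -0.7 -0. ] gap 0.0928
 d_tool_now [ 0.0682 -0.6255  0.5412]  rotvec [-0.6728 -0.0009  0.0014]  d_in_goal_frame [ 0.0674 -0.8266  0.0334]
[[-0.001  0.302  0.953]
 [-0.001  0.953 -0.302]
 [-1.    -0.002 -0.   ]]
[0.40064553 0.46221958 0.1       ]
```

Call:
drive_tool(deltas=[{"grip": 1,"ty": -0.02,"tz": 0.017},{"grip": 1,"ty": -0.039,"tz": 0.034},{"grip": 1,"ty": -0.039,"tz": 0.034},{"grip": 1,"ty": -0.039,"tz": 0.034},{"grip": 1,"ty": -0.039,"tz": 0.034}])

```text
invalid input at $.deltas[0]: expected keys grip, tx, ty, tz, rx, ry, rz
```

Call:
drive_tool(deltas=[{"grip": 1,"ty": -0.039,"tz": 0.034},{"grip": 1,"ty": -0.039,"tz": 0.034},{"grip": 1,"ty": -0.039,"tz": 0.034},{"grip": 1,"ty": -0.039,"tz": 0.034},{"grip": 1,"ty": -0.039,"tz": 0.034}])

```text
invalid input at $.deltas[0]: expected keys grip, tx, ty, tz, rx, ry, rz
```

Call:
drive_tool(deltas=[{"grip": 1,"ty": -0.039,"tz": 0.034},{"grip": 1,"ty": -0.039,"tz": 0.034},{"grip": 1,"ty": -0.039,"tz": 0.034},{"grip": 1,"ty": -0.039,"tz": 0.034},{"grip": 1,"ty": -0.039,"tz": 0.034}])

```text
invalid input at $.deltas[0]: expected keys grip, tx, ty, tz, rx, ry, rz
```

Call:
drive_tool(deltas=[{"grip": 1,"rx": -0.168},{"grip": 1,"rx": -0.168},{"grip": 1,"rx": -0.168},{"grip": 1,"rx": -0.168},{"grip": 1}])

```text
invalid input at $.deltas[0]: expected keys grip, tx, ty, tz, rx, ry, rz
```

```bash
python3 - <<'E'
from h import *
goal([.4928,-.236,.14],.366)
E
```

```text
t 0.1 pos [0.1658 0.5239 0.2074] F [ 0.7 -0.7 -0. ] gap 0.0928
 d_tool_now [ 0.0682 -0.6255  0.5412]  rotvec [-0.6728 -0.0009  0.0014]  d_in_goal_frame [ 0.0674 -0.8266  0.0334]
```

All keys are required in every row.

Call:
drive_tool(deltas=[{"grip": 1,"tx": 0,"ty": -0.02,"tz": 0.017,"rx": 0,"ry": 0,"rz": 0},{"grip": 1,"tx": 0,"ty": -0.039,"tz": 0.034,"rx": 0,"ry": 0,"rz": 0},{"grip": 1,"tx": 0,"ty": -0.039,"tz": 0.034,"rx": 0,"ry": 0,"rz": 0},{"grip": 1,"tx": 0,"ty": -0.039,"tz": 0.034,"rx": 0,"ry": 0,"rz": 0},{"grip": 1,"tx": 0,"ty": -0.039,"tz": 0.034,"rx": 0,"ry": 0,"rz": 0}])

```text
time_s: 0.72
ee_pos: [0.259, 0.3088, 0.2079]
ee_rot: [-1.385, 1.571, -1.691]
contact_force: [1.0, 0.1, -0.5]
finger_gap: 0.0929
```

Call:
drive_tool(deltas=[{"grip": 1,"tx": 0,"ty": -0.039,"tz": 0.034,"rx": 0,"ry": 0,"rz": 0},{"grip": 1,"tx": 0,"ty": -0.039,"tz": 0.034,"rx": 0,"ry": 0,"rz": 0},{"grip": 1,"tx": 0,"ty": -0.039,"tz": 0.034,"rx": 0,"ry": 0,"rz": 0},{"grip": 1,"tx": 0,"ty": -0.039,"tz": 0.034,"rx": 0,"ry": 0,"rz": 0},{"grip": 1,"tx": 0,"ty": -0.039,"tz": 0.034,"rx": 0,"ry": 0,"rz": 0}])

```text
time_s: 1.35
ee_pos: [0.3621, 0.0715, 0.2081]
ee_rot: [0.872, 1.571, 0.565]
contact_force: [1.1, 0.5, -1.3]
finger_gap: 0.0931
```

Call:
drive_tool(deltas=[{"grip": 1,"tx": 0,"ty": -0.039,"tz": 0.034,"rx": 0,"ry": 0,"rz": 0},{"grip": 1,"tx": 0,"ty": -0.039,"tz": 0.034,"rx": 0,"ry": 0,"rz": 0},{"grip": 1,"tx": 0,"ty": -0.039,"tz": 0.034,"rx": 0,"ry": 0,"rz": 0},{"grip": 1,"tx": 0,"ty": -0.039,"tz": 0.034,"rx": 0,"ry": 0,"rz": 0},{"grip": 1,"tx": 0,"ty": -0.039,"tz": 0.034,"rx": 0,"ry": 0,"rz": 0}])

```text
time_s: 1.98
ee_pos: [0.4654, -0.1657, 0.2078]
ee_rot: [2.541, 1.57, 2.234]
contact_force: [1.1, 0.5, 0.3]
finger_gap: 0.0931
```

Call:
drive_tool(deltas=[{"grip": 1,"tx": 0,"ty": 0,"tz": 0,"rx": -0.168,"ry": 0,"rz": 0},{"grip": 1,"tx": 0,"ty": 0,"tz": 0,"rx": -0.168,"ry": 0,"rz": 0},{"grip": 1,"tx": 0,"ty": 0,"tz": 0,"rx": -0.168,"ry": 0,"rz": 0},{"grip": 1,"tx": 0,"ty": 0,"tz": 0,"rx": -0.168,"ry": 0,"rz": 0},{"grip": 1,"tx": 0,"ty": 0,"tz": 0,"rx": 0,"ry": 0,"rz": 0}])

```text
time_s: 2.6
ee_pos: [0.4649, -0.164, 0.2078]
ee_rot: [2.207, 1.57, 2.571]
contact_force: [-0.2, -0.4, 0.5]
finger_gap: 0.0928
```

```bash
python3 - <<'E'
from h import *
goal([.4928,-.236,.14],.366)
E
```

```text
t 2.6 pos [ 0.4649 -0.164   0.2078] F [-0.2 -0.4  0.5] gap 0.0928
 d_tool_now [ 0.0677 -0.0773  0.0005]  rotvec [-0.0023 -0.0005 -0.0007]  d_in_goal_frame [ 0.0678 -0.0772  0.0003]
```

Call:
drive_tool(deltas=[{"grip": 1,"tx": 0,"ty": -0.039,"tz": 0,"rx": -0.002,"ry": 0,"rz": 0},{"grip": 1,"tx": 0,"ty": -0.038,"tz": 0,"rx": 0,"ry": 0,"rz": 0},{"grip": 1,"tx": 0.02,"ty": 0,"tz": 0,"rx": 0,"ry": 0,"rz": 0},{"grip": 1,"tx": 0.03,"ty": 0,"tz": 0,"rx": 0,"ry": 0,"rz": 0},{"grip": 1,"tx": 0,"ty": 0,"tz": 0,"rx": 0,"ry": 0,"rz": 0}])

```text
time_s: 3.22
ee_pos: [0.4911, -0.2349, 0.1558]
ee_rot: [2.127, 1.565, 2.491]
contact_force: [-0.3, -0.6, 0.5]
finger_gap: 0.0932
```

```bash
python3 - <<'E'
from h import *
import cv2
goal([.4928,-.236,.083],.366)
for n,(x0,y0,k) in(("top",(265,165,6)),("scene",(180,95,6))):
    im=read_camera(n)[...,::-1]; cv2.imwrite(f"pics/g_{n}.png",cv2.resize(im[y0:y0+95,x0:x0+110],None,fx=k,fy=k,interpolation=cv2.INTER_CUBIC))
E
```

```text
t 3.225 pos [ 0.4911 -0.2349  0.1558] F [-0.3 -0.6  0.5] gap 0.0932
 d_tool_now [ 0.0728 -0.002   0.0014]  rotvec [-0.002  -0.003  -0.0048]  d_in_goal_frame [ 0.0728 -0.0016  0.0012]
```

View pics/g_scene.png

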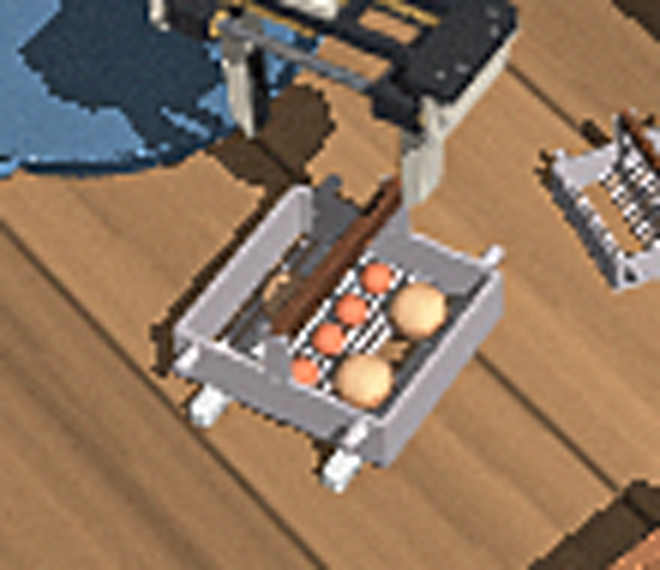

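The fingers straddle the bar (bar in the crop runs (275,330)–(400,190)), and the walnuts and beads are clear of them. Descending.

Call:
drive_tool(deltas=[{"grip": 1,"tx": 0.024,"ty": -0.002,"tz": 0.001,"rx": -0.002,"ry": -0.002,"rz": -0.003},{"grip": 1,"tx": 0.024,"ty": 0,"tz": 0,"rx": 0,"ry": 0,"rz": 0},{"grip": 1,"tx": 0.016,"ty": 0,"tz": 0,"rx": 0,"ry": 0,"rz": 0},{"grip": 1,"tx": 0.008,"ty": 0,"tz": 0,"rx": 0,"ry": 0,"rz": 0},{"grip": 1,"tx": 0,"ty": 0,"tz": 0,"rx": 0,"ry": 0,"rz": 0}])

```text
time_s: 3.95
ee_pos: [0.4946, -0.2377, 0.0863]
ee_rot: [-0.984, 1.567, -0.615]
contact_force: [-0.3, -0.6, -0.4]
finger_gap: 0.093
```

```bash
python3 - <<'E'
from h import *
goal([.4928,-.236,.083],.366)
E
```

```text
t 3.95 pos [ 0.4946 -0.2377  0.0863] F [-0.3 -0.6 -0.4] gap 0.093
 d_tool_now [ 0.0033  0.0022 -0.0011]  rotvec [0.003  0.0019 0.0029]  d_in_goal_frame [ 0.0033  0.0022 -0.0011]
```

Call:
drive_tool(deltas=[{"grip": 1,"tx": 0.003,"ty": 0.002,"tz": 0,"rx": 0.003,"ry": 0.002,"rz": 0.003},{"grip": 1,"tx": 0,"ty": 0,"tz": 0,"rx": 0,"ry": 0,"rz": 0}])

```text
time_s: 4.2
ee_pos: [0.4939, -0.2358, 0.0835]
ee_rot: [-0.979, 1.57, -0.612]
contact_force: [0.2, -0.0, 0.4]
finger_gap: 0.0931
```

```bash
python3 - <<'E'
from h import *
goal([.4928,-.236,.083],.366)
E
```

```text
t 4.2 pos [ 0.4939 -0.2358  0.0835] F [ 0.2 -0.   0.4] gap 0.0931
 d_tool_now [ 0.0005  0.0002 -0.0011]  rotvec [0.0002 0.0002 0.0004]  d_in_goal_frame [ 0.0005  0.0002 -0.0011]
```

Call:
drive_tool(deltas=[{"grip": 0.4,"tx": 0,"ty": 0,"tz": -0.001,"rx": 0,"ry": 0,"rz": 0},{"grip": 0.25,"tx": 0,"ty": 0,"tz": 0,"rx": 0,"ry": 0,"rz": 0},{"grip": 0.15,"tx": 0,"ty": 0,"tz": 0,"rx": 0,"ry": 0,"rz": 0},{"grip": 0.1,"tx": 0,"ty": 0,"tz": 0,"rx": 0,"ry": 0,"rz": 0},{"grip": 0.0,"tx": 0,"ty": 0,"tz": 0,"rx": 0,"ry": 0,"rz": 0}])

```text
time_s: 4.82
ee_pos: [0.4928, -0.2361, 0.0832]
ee_rot: [-0.403, 1.571, -0.037]
contact_force: [-0.6, 0.2, -0.6]
finger_gap: 0.0475
```

Call:
drive_tool(deltas=[{"grip": 0,"tx": 0,"ty": 0,"tz": 0,"rx": 0,"ry": 0,"rz": 0},{"grip": 0.0,"tx": 0,"ty": 0,"tz": 0,"rx": 0,"ry": 0,"rz": 0},{"grip": 0.0,"tx": 0,"ty": 0,"tz": 0,"rx": 0,"ry": 0,"rz": 0}])

```text
time_s: 5.2
ee_pos: [0.4929, -0.2362, 0.0832]
ee_rot: [-1.16, 1.571, -0.794]
contact_force: [0.2, -0.2, 0.0]
finger_gap: 0.0173
```

```bash
python3 - <<'E'
from h import *
goal([.4928,-.236,.083],.366)
E
```

```text
t 5.2 pos [ 0.4929 -0.2362  0.0832] F [ 0.2 -0.2  0. ] gap 0.0173
 d_tool_now [0.0002 0.0002 0.    ]  rotvec [0.0001 0.     0.    ]  d_in_goal_frame [0.0002 0.0002 0.    ]
```

Call:
drive_tool(deltas=[{"grip": 0,"tx": 0,"ty": 0,"tz": 0,"rx": 0,"ry": 0,"rz": 0},{"grip": 0.0,"tx": 0,"ty": 0,"tz": 0,"rx": 0,"ry": 0,"rz": 0},{"grip": 0.0,"tx": 0,"ty": 0,"tz": 0,"rx": 0,"ry": 0,"rz": 0}])

```text
time_s: 5.58
ee_pos: [0.4932, -0.2364, 0.0838]
ee_rot: [-0.952, 1.57, -0.585]
contact_force: [-0.7, -0.0, 4.8]
finger_gap: 0.0003
```

```bash
python3 - <<'E'
from h import *
goal([.4928,-.236,.083],.366)
E
```

```text
t 5.575 pos [ 0.4932 -0.2364  0.0838] F [-0.7 -0.   4.8] gap 0.0003
 d_tool_now [ 0.0008  0.0005 -0.0003]  rotvec [0.0002 0.0007 0.001 ]  d_in_goal_frame [ 0.0008  0.0005 -0.0003]
```

```bash
python3 - <<'E'
from h import *
import cv2
for n,(x0,y0,k) in(("top",(265,155,6)),("scene",(180,75,6))):
    im=read_camera(n)[...,::-1]; cv2.imwrite(f"pics/m_{n}.png",cv2.resize(im[y0:y0+99,x0:x0+110],None,fx=k,fy=k,interpolation=cv2.INTER_CUBIC))
s=sense();print(s['contact_force'],s['wrist_torque'],s['finger_gap'])
E
```

```text
[-0.19239813 -0.59275685  5.44477633] [0.10556594 0.11480093 0.02964275] 0.0005023825133643145
```

View pics/m_scene.png

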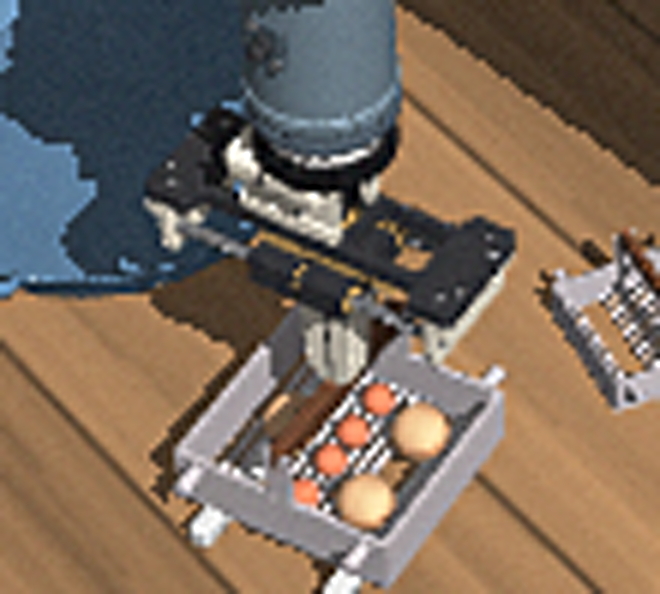

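View pics/m_top.png

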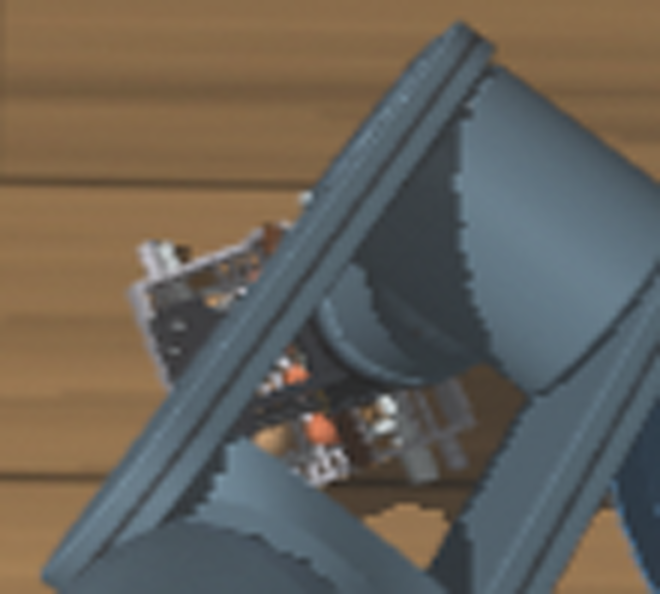

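```bash
python3 - <<'E'
from h import *
import cv2
print([a for a in dir(arm) if a[0]!='_'],arm.finger_overhang)
im=read_camera("scene")[...,::-1]; im=im.copy()
big=cv2.resize(im[115:175,200:275],None,fx=10,fy=10,interpolation=cv2.INTER_CUBIC)
def dr(P,c):
    for u in proj("scene",P):
        cv2.circle(big,tuple(int(v) for v in (u-[200,115]+.5)*10),5,c,2)
p=sense()['ee_pos'];dr([p],(0,255,0));dr([p-[0,0,.017]],(0,0,255))
y=np.array([-np.sin(.366),np.cos(.366),0]);dr([p+y*.03],(255,0,0))
C2=[[.066,.07,.038],[.066,-.07,.038],[-.066,-.07,.038],[-.066,.07,.038],[.066,0,.079],[-.066,0,.079],[.066,0,.061],[-.066,0,.061]]
dr(tf([.4929,-.2362,.368],C2,.015),(255,255,0))
cv2.imwrite("pics/m2.png",big)
E
```

```text
['MotionError', 'finger_overhang'] 0.017
```

View pics/m2.png

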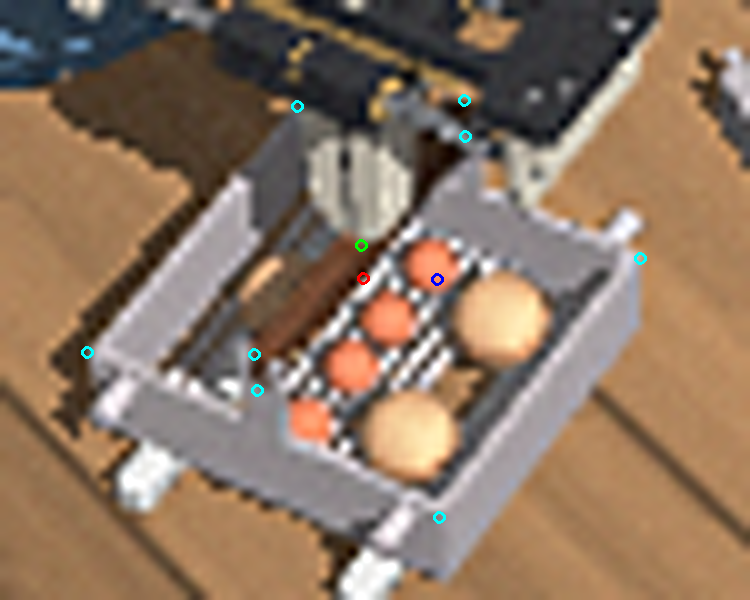

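```bash
python3 - <<'E'
from h import *
y=np.array([-np.sin(.366),np.cos(.366),0])
p=np.array([.4911,-.2349,.1558])
for dz in(0.0,-.017,.011):
  print(dz,[((proj("scene",[p+k*y*.055+[0,0,dz]])[0]-[180,95]+.5)*6).round(0) for k in(1,-1)])
E
python3 -c "
import cv2;im=cv2.imread('pics/g_top.png');cv2.imwrite('pics/g_top2.png',im)"
```

```text
0.0 [array([423., 217.]), array([251., 140.])]
-0.017 [array([424., 238.]), array([253., 162.])]
0.011 [array([423., 202.]), array([250., 126.])]
```

View pics/g_top.png

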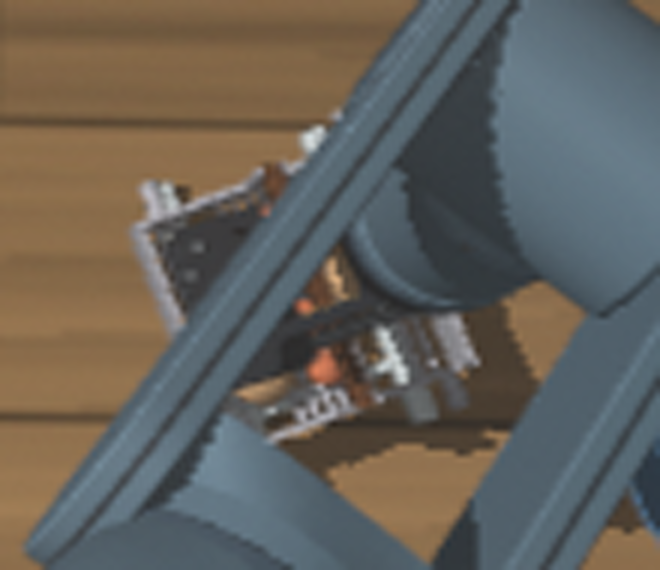

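The fingers closed above the bar. The picture puts the fingertips at about (360,238) in the crop, on the bar's top (z≈0.094). The reported TCP of 0.083 predicts tips at 0.066, so the tips really stand about 27 mm higher than reported. I'll lift, open, and measure this offset before going down again.

Call:
drive_tool(deltas=[{"grip": 0,"tx": -0.02,"ty": 0,"tz": 0,"rx": 0,"ry": 0,"rz": 0},{"grip": 0.5,"tx": -0.03,"ty": 0,"tz": 0,"rx": 0,"ry": 0,"rz": 0},{"grip": 1,"tx": 0,"ty": 0,"tz": 0,"rx": 0,"ry": 0,"rz": 0},{"grip": 1,"tx": 0,"ty": 0,"tz": 0,"rx": 0,"ry": 0,"rz": 0},{"grip": 1,"tx": 0,"ty": 0,"tz": 0,"rx": 0,"ry": 0,"rz": 0}])

```text
time_s: 6.35
ee_pos: [0.4921, -0.2356, 0.1318]
ee_rot: [2.129, 1.568, 2.495]
contact_force: [-0.3, 0.0, 0.3]
finger_gap: 0.036
```

Call:
drive_tool(deltas=[{"grip": 1,"tx": 0,"ty": 0,"tz": 0,"rx": 0,"ry": 0,"rz": 0},{"grip": 1,"tx": 0,"ty": 0,"tz": 0,"rx": 0,"ry": 0,"rz": 0},{"grip": 1,"tx": 0,"ty": 0,"tz": 0,"rx": 0,"ry": 0,"rz": 0},{"grip": 1,"tx": 0,"ty": 0,"tz": 0,"rx": 0,"ry": 0,"rz": 0}])

```text
time_s: 6.85
ee_pos: [0.4929, -0.2361, 0.1331]
ee_rot: [0.785, 1.571, 1.151]
contact_force: [-0.1, -0.2, -1.0]
finger_gap: 0.0758
```

```bash
python3 - <<'E'
from h import *
import cv2
goal([.4928,-.236,.083],.366)
p=sense()['ee_pos']
y=np.array([-np.sin(.366),np.cos(.366),0]); x=np.array([y[1],-y[0],0])
im=read_camera("scene")[...,::-1]
big=cv2.resize(im[70:145,185:285],None,fx=8,fy=8,interpolation=cv2.INTER_CUBIC)
for dz,c in((0,(0,255,0)),(-.017,(0,0,255)),(.01,(255,255,0))):
  for k in(1,-1):
    for sx in(1,):
      u=proj("scene",[p+k*y*.047+sx*x*.0075+[0,0,dz]])[0]
      cv2.circle(big,tuple(int(v) for v in (u-[185,70]+.5)*8),3,c,-1)
cv2.imwrite("pics/m3.png",big)
E
```

```text
t 6.85 pos [ 0.4929 -0.2361  0.1331] F [-0.1 -0.2 -1. ] gap 0.0758
 d_tool_now [ 0.0501  0.0001 -0.    ]  rotvec [ 0.0002  0.     -0.    ]  d_in_goal_frame [ 0.0501  0.0001 -0.    ]
```

View pics/m3.png

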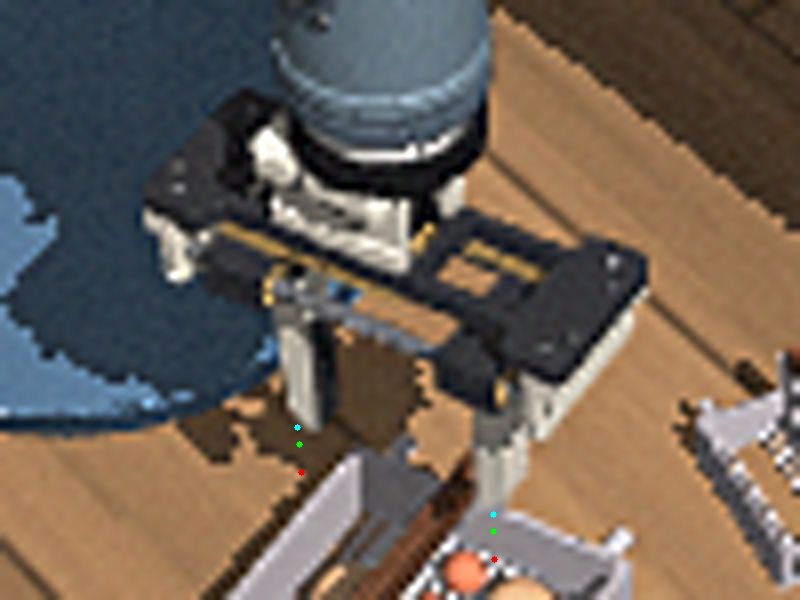

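Offset confirmed: the tips sit at the cyan marks, 10 mm above the reported TCP instead of 17 mm below. The working height therefore drops 27 mm, to a reported z of about 0.056.

Call:
drive_tool(deltas=[{"grip": 1,"tx": 0,"ty": 0,"tz": 0,"rx": 0,"ry": 0,"rz": 0},{"grip": 1,"tx": 0.015,"ty": 0,"tz": 0,"rx": 0,"ry": 0,"rz": 0},{"grip": 1,"tx": 0.02,"ty": 0,"tz": 0,"rx": 0,"ry": 0,"rz": 0},{"grip": 1,"tx": 0.02,"ty": 0,"tz": 0,"rx": 0,"ry": 0,"rz": 0},{"grip": 1,"tx": 0,"ty": 0,"tz": 0,"rx": 0,"ry": 0,"rz": 0}])

```text
time_s: 7.52
ee_pos: [0.4913, -0.235, 0.0759]
ee_rot: [2.124, 1.566, 2.49]
contact_force: [0.2, 1.0, -0.3]
finger_gap: 0.0927
```

Call:
drive_tool(deltas=[{"grip": 1,"tx": 0.012,"ty": 0,"tz": 0,"rx": 0,"ry": 0,"rz": 0},{"grip": 1,"tx": 0.01,"ty": 0,"tz": 0,"rx": 0,"ry": 0,"rz": 0},{"grip": 1,"tx": 0,"ty": 0,"tz": 0,"rx": 0,"ry": 0,"rz": 0}])

```text
time_s: 7.9
ee_pos: [0.4923, -0.2357, 0.0553]
ee_rot: [2.133, 1.569, 2.5]
contact_force: [0.7, -1.0, -0.4]
finger_gap: 0.0931
```

```bash
python3 - <<'E'
from h import *
import cv2
goal([.4928,-.236,.056],.366)
im=read_camera("scene")[...,::-1]
cv2.imwrite("pics/m4.png",cv2.resize(im[90:180,185:285],None,fx=6,fy=6,interpolation=cv2.INTER_CUBIC))
E
```

```text
t 7.9 pos [ 0.4923 -0.2357  0.0553] F [ 0.7 -1.  -0.4] gap 0.0931
 d_tool_now [-0.0007 -0.0004  0.0004]  rotvec [ 0.0002 -0.0009 -0.0014]  d_in_goal_frame [-0.0007 -0.0004  0.0004]
```

View pics/m4.png

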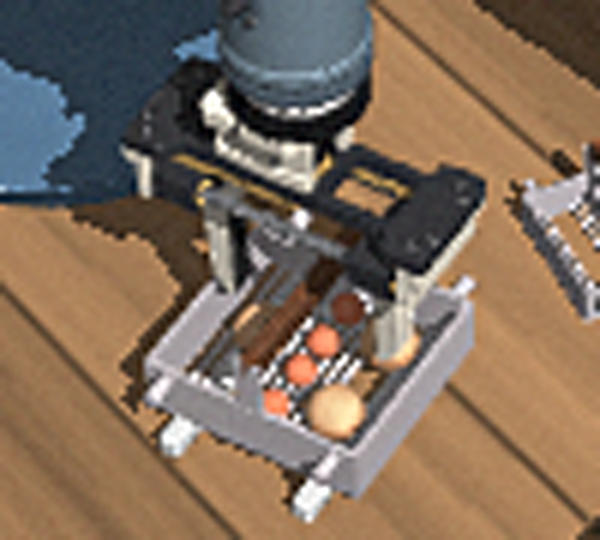

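Tips are now down beside the bar; the right tip at about (393,358) is above the walnut behind it. Closing.

Call:
drive_tool(deltas=[{"grip": 0.2,"tx": 0,"ty": 0,"tz": 0,"rx": 0,"ry": 0,"rz": 0},{"grip": 0.2,"tx": 0,"ty": 0,"tz": 0,"rx": 0,"ry": 0,"rz": 0},{"grip": 0.2,"tx": 0,"ty": 0,"tz": 0,"rx": 0,"ry": 0,"rz": 0},{"grip": 0.2,"tx": 0,"ty": 0,"tz": 0,"rx": 0,"ry": 0,"rz": 0},{"grip": 0.2,"tx": 0,"ty": 0,"tz": 0,"rx": 0,"ry": 0,"rz": 0}])

```text
time_s: 8.57
ee_pos: [0.4929, -0.2361, 0.0562]
ee_rot: [-1.05, 1.571, -0.684]
contact_force: [-0.4, -0.2, -0.1]
finger_gap: 0.0475
```

Call:
drive_tool(deltas=[{"grip": 0.2,"tx": 0,"ty": 0,"tz": 0,"rx": 0,"ry": 0,"rz": 0},{"grip": 0.15,"tx": 0,"ty": 0,"tz": 0,"rx": 0,"ry": 0,"rz": 0},{"grip": 0.1,"tx": 0,"ty": 0,"tz": 0,"rx": 0,"ry": 0,"rz": 0},{"grip": 0.0,"tx": 0,"ty": 0,"tz": 0,"rx": 0,"ry": 0,"rz": 0},{"grip": 0.0,"tx": 0,"ty": 0,"tz": 0,"rx": 0,"ry": 0,"rz": 0}])

```text
time_s: 9.2
ee_pos: [0.4929, -0.2363, 0.0561]
ee_rot: [-1.443, 1.571, -1.077]
contact_force: [-0.0, -0.6, -0.8]
finger_gap: 0.0095
```

```bash
python3 - <<'E'
from h import *
import cv2
goal([.4928,-.236,.056],.366);print(sense()['wrist_torque'])
im=read_camera("scene")[...,::-1]
cv2.imwrite("pics/m5.png",cv2.resize(im[90:180,185:285],None,fx=6,fy=6,interpolation=cv2.INTER_CUBIC))
E
```

```text
t 9.2 pos [ 0.4929 -0.2363  0.0561] F [-0.  -0.6 -0.8] gap 0.0095
 d_tool_now [0.0001 0.0003 0.    ]  rotvec [0.0001 0.     0.0002]  d_in_goal_frame [0.0001 0.0003 0.    ]
[ 0.01375292 -0.00576252 -0.04529721]
```

View pics/m5.png

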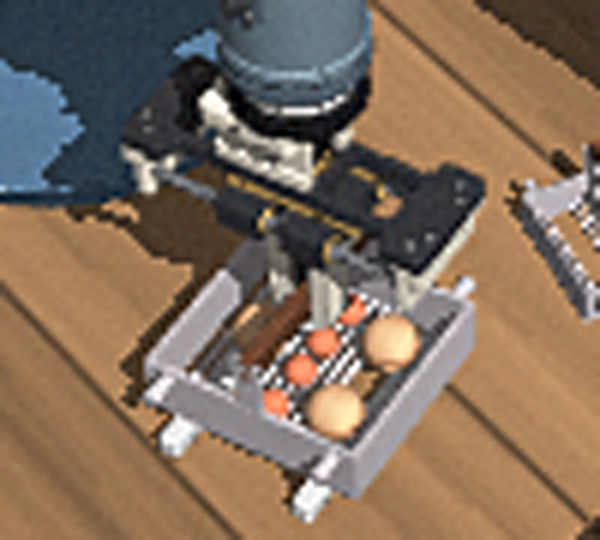

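Gap is 9.5 mm on the 10 mm bar, so the grip is good. Lifting slowly.

Call:
drive_tool(deltas=[{"grip": 0,"tx": -0.001,"ty": 0,"tz": 0,"rx": 0,"ry": 0,"rz": 0},{"grip": 0,"tx": -0.003,"ty": 0,"tz": 0,"rx": 0,"ry": 0,"rz": 0},{"grip": 0,"tx": -0.005,"ty": 0,"tz": 0,"rx": 0,"ry": 0,"rz": 0},{"grip": 0,"tx": -0.005,"ty": 0,"tz": 0,"rx": 0,"ry": 0,"rz": 0},{"grip": 0,"tx": -0.005,"ty": 0,"tz": 0,"rx": 0,"ry": 0,"rz": 0}])

```text
time_s: 9.88
ee_pos: [0.4929, -0.2362, 0.0756]
ee_rot: [-0.922, 1.571, -0.556]
contact_force: [-0.3, 0.0, -4.6]
finger_gap: 0.0096
```

```bash
python3 - <<'E'
from h import *
import cv2
goal([.4928,-.236,.056],.366);print(sense()['wrist_torque'])
im=read_camera("scene")[...,::-1]
cv2.imwrite("pics/m6.png",cv2.resize(im[90:180,185:285],None,fx=6,fy=6,interpolation=cv2.INTER_CUBIC))
E
```

```text
t 9.875 pos [ 0.4929 -0.2362  0.0756] F [-0.3  0.  -4.6] gap 0.0096
 d_tool_now [ 0.0196  0.0002 -0.    ]  rotvec [0.0002 0.0001 0.0002]  d_in_goal_frame [ 0.0196  0.0002 -0.    ]
[ 0.04826589  0.00841462 -0.01877171]
```

View pics/m6.png

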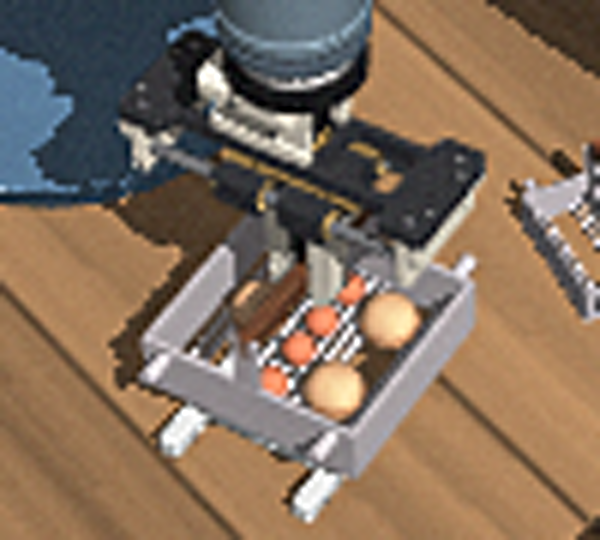

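The sieve is off the trivet, level and with contents in place (4.6 N). Continuing up while turning to the box yaw.

Call:
drive_tool(deltas=[{"grip": 0,"tx": -0.007,"ty": 0,"tz": 0,"rx": 0.01,"ry": 0,"rz": 0},{"grip": 0,"tx": -0.009,"ty": 0,"tz": 0,"rx": 0.025,"ry": 0,"rz": 0},{"grip": 0,"tx": -0.01,"ty": 0,"tz": 0,"rx": 0.035,"ry": 0,"rz": 0},{"grip": 0,"tx": -0.01,"ty": 0,"tz": 0,"rx": 0.035,"ry": 0,"rz": 0},{"grip": 0,"tx": -0.01,"ty": 0,"tz": 0,"rx": 0.035,"ry": 0,"rz": 0}])

```text
time_s: 10.55
ee_pos: [0.4929, -0.2362, 0.122]
ee_rot: [-0.954, 1.57, -0.73]
contact_force: [0.7, 0.3, -5.3]
finger_gap: 0.0096
```

Call:
drive_tool(deltas=[{"grip": 0,"tx": -0.01,"ty": 0,"tz": 0,"rx": 0.035,"ry": 0,"rz": 0},{"grip": 0,"tx": -0.01,"ty": 0,"tz": 0,"rx": 0.035,"ry": 0,"rz": 0},{"grip": 0,"tx": -0.01,"ty": 0,"tz": 0,"rx": 0.03,"ry": 0,"rz": 0},{"grip": 0,"tx": -0.008,"ty": 0,"tz": 0,"rx": 0.025,"ry": 0,"rz": 0},{"grip": 0,"tx": -0.004,"ty": 0,"tz": 0,"rx": 0.01,"ry": 0,"rz": 0}])

```text
time_s: 11.18
ee_pos: [0.493, -0.2363, 0.1638]
ee_rot: [-0.749, 1.57, -0.658]
contact_force: [-0.1, -0.1, -4.5]
finger_gap: 0.0093
```

```bash
cat >> h.py <<'E'
BX=np.array([.4869,.1577]);BY=.0911
def boxg(yb,z,xb=0):
    c,s=np.cos(BY),np.sin(BY)
    goal([BX[0]+c*xb-s*yb,BX[1]+s*xb+c*yb,z],BY)
def inbox():
    c,s=np.cos(BY),np.sin(BY);d=sense()['ee_pos'][:2]-BX
    print(" in box xy",(c*d[0]+s*d[1]).round(4),(-s*d[0]+c*d[1]).round(4))
E
python3 - <<'E'
from h import *
boxg(-.02,.165)
E
```

```text
t 11.175 pos [ 0.493  -0.2363  0.1638] F [-0.1 -0.1 -4.5] gap 0.0093
 d_tool_now [-0.0014  0.3729  0.0295]  rotvec [-0.0007  0.0005  0.0005]  d_in_goal_frame [-0.0012  0.3729  0.0297]
```

Call:
drive_tool(deltas=[{"grip": 0,"tx": 0,"ty": 0.004,"tz": 0.0003,"rx": 0,"ry": 0,"rz": 0},{"grip": 0,"tx": 0,"ty": 0.009,"tz": 0.0007,"rx": 0,"ry": 0,"rz": 0},{"grip": 0,"tx": 0,"ty": 0.014,"tz": 0.0011,"rx": 0,"ry": 0,"rz": 0},{"grip": 0,"tx": 0,"ty": 0.019,"tz": 0.0015,"rx": 0,"ry": 0,"rz": 0},{"grip": 0,"tx": 0,"ty": 0.024,"tz": 0.0019,"rx": 0,"ry": 0,"rz": 0}])

```text
time_s: 11.8
ee_pos: [0.4918, -0.1643, 0.163]
ee_rot: [1.792, 1.57, 1.883]
contact_force: [-0.4, -0.3, -4.1]
finger_gap: 0.0103
```

Call:
drive_tool(deltas=[{"grip": 0,"tx": 0,"ty": 0.026,"tz": 0.0021,"rx": 0,"ry": 0,"rz": 0},{"grip": 0,"tx": 0,"ty": 0.026,"tz": 0.0021,"rx": 0,"ry": 0,"rz": 0},{"grip": 0,"tx": 0,"ty": 0.026,"tz": 0.0021,"rx": 0,"ry": 0,"rz": 0},{"grip": 0,"tx": 0,"ty": 0.026,"tz": 0.0021,"rx": 0,"ry": 0,"rz": 0},{"grip": 0,"tx": 0,"ty": 0.026,"tz": 0.0021,"rx": 0,"ry": 0,"rz": 0}])

```text
time_s: 12.42
ee_pos: [0.49, -0.0334, 0.1632]
ee_rot: [1.524, 1.57, 1.616]
contact_force: [0.1, 0.4, -5.1]
finger_gap: 0.0096
```

Call:
drive_tool(deltas=[{"grip": 0,"tx": 0,"ty": 0.026,"tz": 0.0021,"rx": 0,"ry": 0,"rz": 0},{"grip": 0,"tx": 0,"ty": 0.026,"tz": 0.0021,"rx": 0,"ry": 0,"rz": 0},{"grip": 0,"tx": 0,"ty": 0.026,"tz": 0.0021,"rx": 0,"ry": 0,"rz": 0},{"grip": 0,"tx": 0,"ty": 0.025,"tz": 0.002,"rx": 0,"ry": 0,"rz": 0},{"grip": 0,"tx": 0,"ty": 0.024,"tz": 0.0019,"rx": 0,"ry": 0,"rz": 0}])

```text
time_s: 13.05
ee_pos: [0.4882, 0.0939, 0.1632]
ee_rot: [2.01, 1.57, 2.102]
contact_force: [0.5, 1.1, -4.7]
finger_gap: 0.0099
```

Call:
drive_tool(deltas=[{"grip": 0,"tx": 0,"ty": 0.019,"tz": 0.0015,"rx": 0,"ry": 0,"rz": 0},{"grip": 0,"tx": 0,"ty": 0.014,"tz": 0.0011,"rx": 0,"ry": 0,"rz": 0},{"grip": 0,"tx": 0,"ty": 0.009,"tz": 0.0007,"rx": 0,"ry": 0,"rz": 0},{"grip": 0,"tx": 0,"ty": 0.004,"tz": 0.0003,"rx": 0,"ry": 0,"rz": 0},{"grip": 0,"tx": 0,"ty": 0,"tz": 0,"rx": 0,"ry": 0,"rz": 0}])

```text
time_s: 13.68
ee_pos: [0.4885, 0.1379, 0.1631]
ee_rot: [-2.046, 1.571, -1.955]
contact_force: [0.3, -0.2, -5.8]
finger_gap: 0.0099
```

```bash
python3 - <<'E'
from h import *
import cv2
boxg(-.02,.0945);inbox();print(sense()['wrist_torque'])
for n,(x0,y0,w,h,k) in(("top",(125,150,130,110,6)),("scene",(235,105,160,175,3.4))):
    im=read_camera(n)[...,::-1]; cv2.imwrite(f"pics/b_{n}.png",cv2.resize(im[y0:y0+h,x0:x0+w],None,fx=k,fy=k,interpolation=cv2.INTER_CUBIC))
E
```

```text
t 13.675 pos [0.4885 0.1379 0.1631] F [ 0.3 -0.2 -5.8] gap 0.0099
 d_tool_now [ 0.0686 -0.0002  0.0002]  rotvec [ 0.0002 -0.0001  0.0002]  d_in_goal_frame [ 0.0686 -0.0002  0.0002]
 in box xy -0.0002 -0.0198
[ 0.00075732 -0.02606854  0.00860651]
```

View pics/b_top.png

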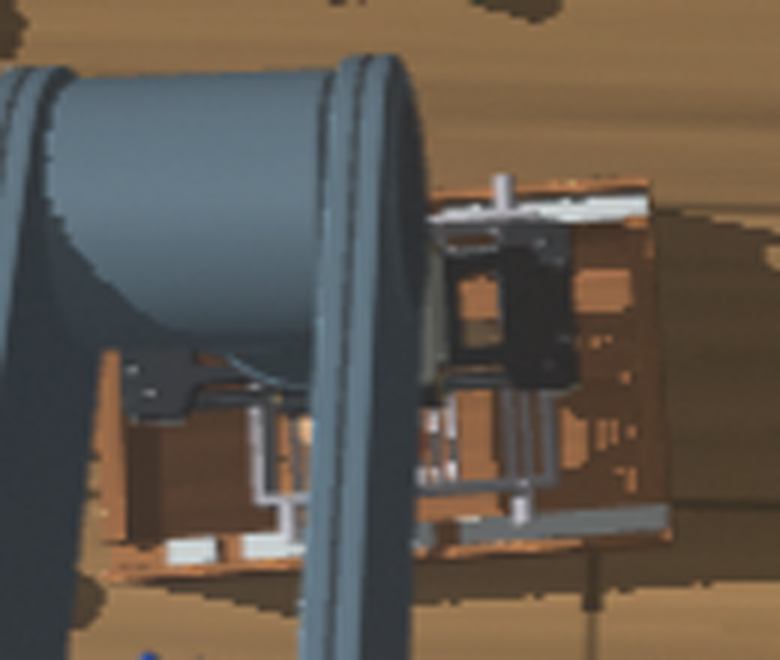

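View pics/b_scene.png

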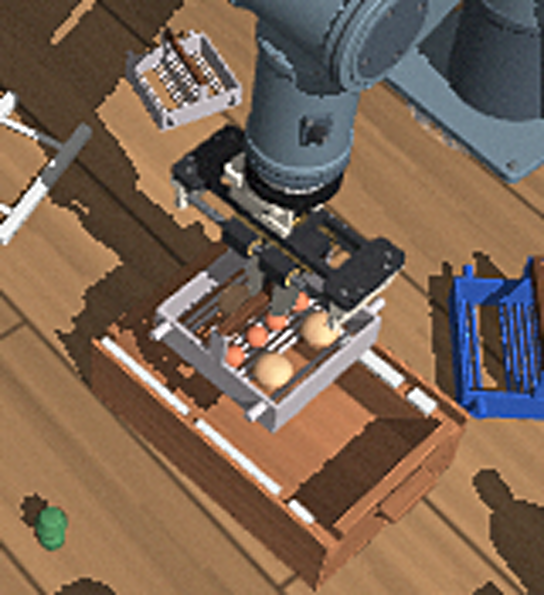

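```bash
python3 - <<'E'
from h import *
# lug tip ends (top view)
t=crop("top",[(503,176),(521,521)],6,125,150)
# end rim corner -y: outer top corners top view
for uv,z in((t[0],.152),(t[1],.152)): 
    P=ray("top",uv,z)[:2]-BX;c,s=np.cos(BY),np.sin(BY);print("lug in box",(c*P[0]+s*P[1]).round(4),(-s*P[0]+c*P[1]).round(4))
# scene: lug ends (+x,+y)->(258,412),( +x,-y)->(160,335),(-x,+y)->(382,305)
sc=crop("scene",[(257,413),(159,336),(381,304)],3.4,235,105)
for uv in sc:
    P=ray("scene",uv,.152)[:2]-BX;print("scene lug",(c*P[0]+s*P[1]).round(4),(-s*P[0]+c*P[1]).round(4))
E
```

```text
lug in box 0.085 -0.074
lug in box -0.0818 -0.073
scene lug 0.0746 0.0376
scene lug 0.0788 -0.0718
scene lug -0.0832 0.037
```

The lugs measure within 1–3 mm of where they should be (±84, −75/+35), inside the 4 mm play. Lowering in stages and watching the force; the lip level is passed at reported z≈0.100 and the runner is at ≈0.088.

Call:
drive_tool(deltas=[{"grip": 0,"tx": 0.005,"ty": 0,"tz": 0,"rx": 0,"ry": 0,"rz": 0},{"grip": 0,"tx": 0.01,"ty": 0,"tz": 0,"rx": 0,"ry": 0,"rz": 0},{"grip": 0,"tx": 0.015,"ty": 0,"tz": 0,"rx": 0,"ry": 0,"rz": 0},{"grip": 0,"tx": 0.015,"ty": 0,"tz": 0,"rx": 0,"ry": 0,"rz": 0},{"grip": 0,"tx": 0.01,"ty": 0,"tz": 0,"rx": 0,"ry": 0,"rz": 0}])

```text
time_s: 14.4
ee_pos: [0.4878, 0.138, 0.1065]
ee_rot: [3.099, 1.569, -3.094]
contact_force: [0.0, 0.1, -5.0]
finger_gap: 0.0095
```

Call:
drive_tool(deltas=[{"grip": 0,"tx": 0.006,"ty": 0,"tz": 0,"rx": 0,"ry": 0,"rz": 0},{"grip": 0,"tx": 0.003,"ty": 0,"tz": 0,"rx": 0,"ry": 0,"rz": 0},{"grip": 0,"tx": 0.002,"ty": 0,"tz": 0,"rx": 0,"ry": 0,"rz": 0}])

```text
time_s: 14.78
ee_pos: [0.4888, 0.1381, 0.0973]
ee_rot: [-0.054, 1.57, 0.037]
contact_force: [0.1, 0.2, -4.1]
finger_gap: 0.01
```

```bash
python3 - <<'E'
from h import *
import cv2
boxg(-.02,.088);inbox();print(sense()['wrist_torque'])
for n,(x0,y0,w,h,k) in(("top",(125,150,130,110,6)),("scene",(245,135,130,120,5))):
    im=read_camera(n)[...,::-1]; cv2.imwrite(f"pics/c_{n}.png",cv2.resize(im[y0:y0+h,x0:x0+w],None,fx=k,fy=k,interpolation=cv2.INTER_CUBIC))
E
```

```text
t 14.775 pos [0.4888 0.1381 0.0973] F [ 0.1  0.2 -4.1] gap 0.01
 d_tool_now [ 0.0093 -0.0003 -0.0002]  rotvec [0.0002 0.0006 0.    ]  d_in_goal_frame [ 0.0093 -0.0003 -0.0002]
 in box xy 0.0002 -0.0197
[ 0.03433661 -0.00479068  0.00227158]
```

View pics/c_top.png

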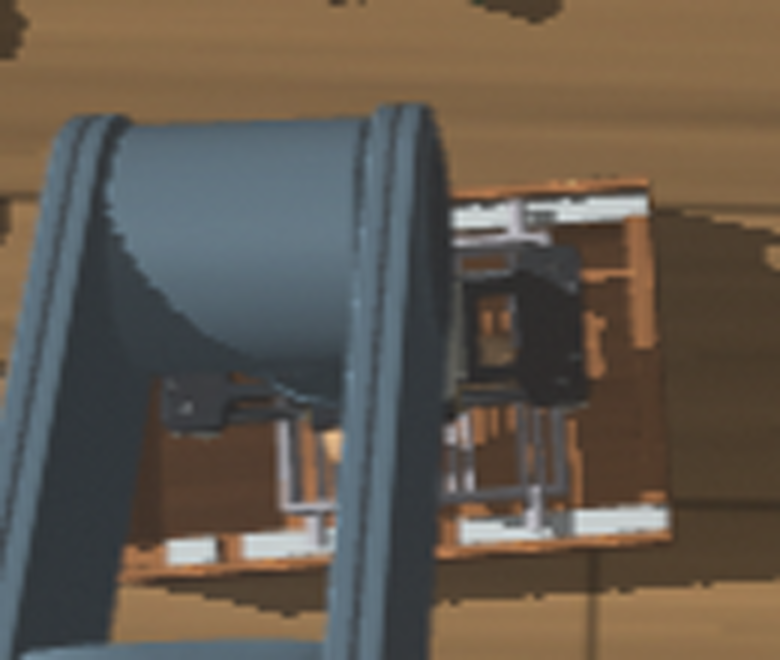

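View pics/c_scene.png

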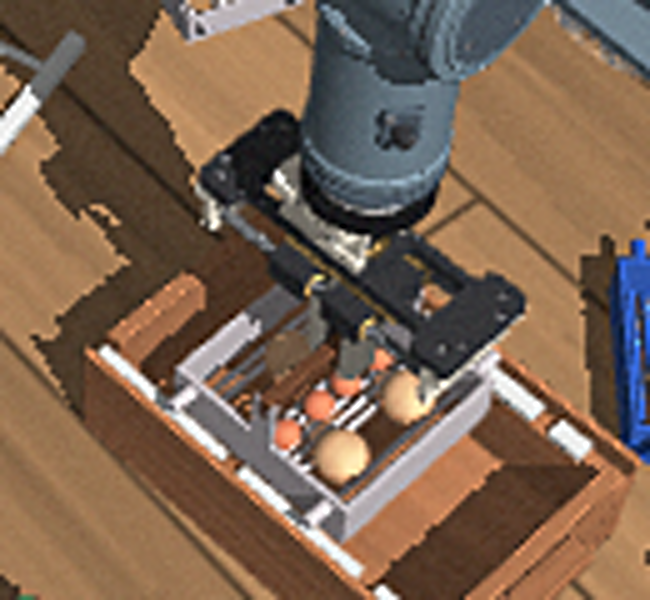

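The lugs are inside both lips (top crop: (517,215) and (535,510)) with no contact force. Lowering the last part in small steps.

Call:
drive_tool(deltas=[{"grip": 0,"tx": 0.002,"ty": 0,"tz": 0,"rx": 0,"ry": 0,"rz": 0},{"grip": 0,"tx": 0.002,"ty": 0,"tz": 0,"rx": 0,"ry": 0,"rz": 0},{"grip": 0,"tx": 0.0015,"ty": 0,"tz": 0,"rx": 0,"ry": 0,"rz": 0},{"grip": 0,"tx": 0.001,"ty": 0,"tz": 0,"rx": 0,"ry": 0,"rz": 0}])

```text
time_s: 15.38
ee_pos: [0.4885, 0.138, 0.0906]
ee_rot: [2.946, 1.571, 3.037]
contact_force: [-0.0, -0.5, -4.2]
finger_gap: 0.0097
```

Call:
drive_tool(deltas=[{"grip": 0,"tx": 0.001,"ty": 0,"tz": 0,"rx": 0,"ry": 0,"rz": 0},{"grip": 0,"tx": 0,"ty": 0,"tz": 0,"rx": 0,"ry": 0,"rz": 0}])

```text
time_s: 15.62
ee_pos: [0.4885, 0.138, 0.0896]
ee_rot: [2.819, 1.571, 2.911]
contact_force: [-1.0, 0.1, -5.6]
finger_gap: 0.0097
```

Call:
drive_tool(deltas=[{"grip": 0,"tx": 0.001,"ty": 0,"tz": 0,"rx": 0,"ry": 0,"rz": 0},{"grip": 0,"tx": 0,"ty": 0,"tz": 0,"rx": 0,"ry": 0,"rz": 0}])

```text
time_s: 15.88
ee_pos: [0.4885, 0.138, 0.0886]
ee_rot: [-3.003, 1.571, -2.912]
contact_force: [-1.1, 0.1, -5.1]
finger_gap: 0.0098
```

Call:
drive_tool(deltas=[{"grip": 0,"tx": 0.0007,"ty": 0,"tz": 0,"rx": 0,"ry": 0,"rz": 0},{"grip": 0,"tx": 0,"ty": 0,"tz": 0,"rx": 0,"ry": 0,"rz": 0}])

```text
time_s: 16.12
ee_pos: [0.4887, 0.138, 0.0881]
ee_rot: [-0.027, 1.571, 0.065]
contact_force: [-0.5, -0.9, -3.7]
finger_gap: 0.0099
```

Call:
drive_tool(deltas=[{"grip": 0,"tx": 0.0007,"ty": 0,"tz": 0,"rx": 0,"ry": 0,"rz": 0},{"grip": 0,"tx": 0,"ty": 0,"tz": 0,"rx": 0,"ry": 0,"rz": 0}])

```text
time_s: 16.38
ee_pos: [0.4888, 0.138, 0.088]
ee_rot: [-0.087, 1.57, 0.004]
contact_force: [-2.3, -1.2, 5.3]
finger_gap: 0.0096
```

Call:
drive_tool(deltas=[{"grip": 0,"tx": 0.0007,"ty": 0,"tz": 0,"rx": 0,"ry": 0,"rz": 0},{"grip": 0,"tx": 0,"ty": 0,"tz": 0,"rx": 0,"ry": 0,"rz": 0}])

```text
time_s: 16.62
ee_pos: [0.489, 0.1381, 0.088]
ee_rot: [-0.094, 1.569, -0.002]
contact_force: [-4.0, -0.8, 9.1]
finger_gap: 0.0102
```

Contact at z=0.088, exactly as predicted. Easing off slightly and checking.

Call:
drive_tool(deltas=[{"grip": 0,"tx": -0.0008,"ty": 0,"tz": 0,"rx": 0,"ry": 0,"rz": 0},{"grip": 0,"tx": 0,"ty": 0,"tz": 0,"rx": 0,"ry": 0,"rz": 0},{"grip": 0,"tx": 0,"ty": 0,"tz": 0,"rx": 0,"ry": 0,"rz": 0}])

```text
time_s: 17.0
ee_pos: [0.489, 0.1381, 0.088]
ee_rot: [-0.01, 1.57, 0.082]
contact_force: [-2.9, 0.2, 6.3]
finger_gap: 0.01
```

```bash
python3 - <<'E'
from h import *
import cv2
boxg(-.02,.088);inbox();print(sense()['wrist_torque'])
for n,(x0,y0,w,h,k) in(("top",(125,150,130,110,6)),("scene",(245,135,130,120,5))):
    im=read_camera(n)[...,::-1]; cv2.imwrite(f"pics/d_{n}.png",cv2.resize(im[y0:y0+h,x0:x0+w],None,fx=k,fy=k,interpolation=cv2.INTER_CUBIC))
E
```

```text
t 17.0 pos [0.489  0.1381 0.088 ] F [-2.9  0.2  6.3] gap 0.01
 d_tool_now [-0.     -0.0003 -0.0003]  rotvec [0.0001 0.0011 0.    ]  d_in_goal_frame [-0.     -0.0003 -0.0003]
 in box xy 0.0003 -0.0197
[-0.01505386  0.50801392  0.05939638]
```

View pics/d_top.png

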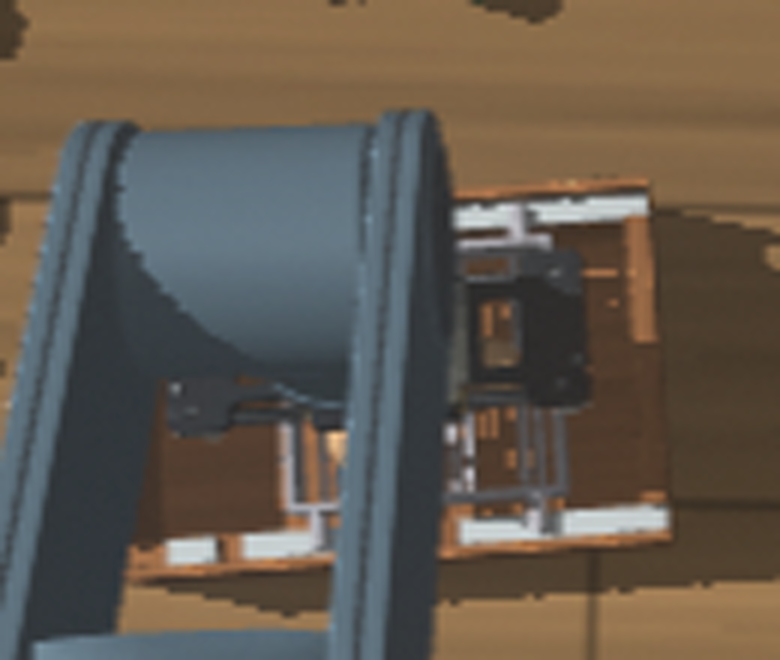

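View pics/d_scene.png

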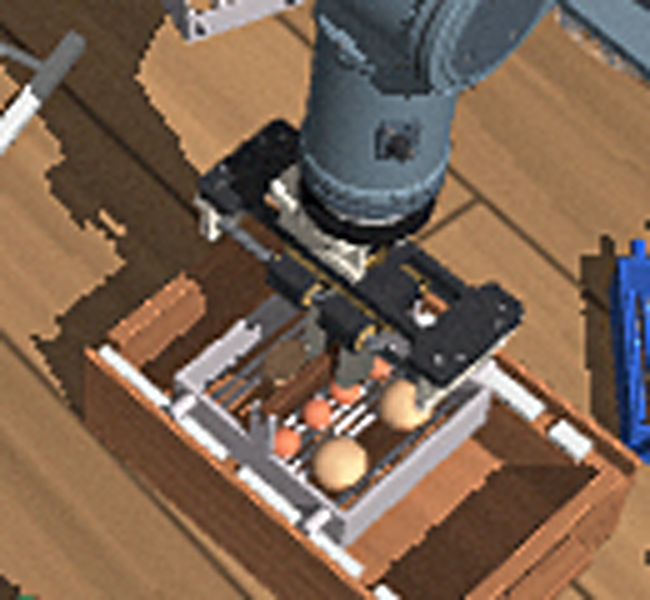

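The sieve rides on the runners, level, with everything in it. I'll ease the load a little, then start shaking moderately about box y=−20 mm.

Call:
drive_tool(deltas=[{"grip": 0,"tx": -0.0008,"ty": 0,"tz": 0,"rx": 0,"ry": 0,"rz": 0},{"grip": 0,"tx": 0,"ty": 0,"tz": 0,"rx": 0,"ry": 0,"rz": 0},{"grip": 0,"tx": 0,"ty": 0,"tz": 0,"rx": 0,"ry": 0,"rz": 0}])

```text
time_s: 17.48
ee_pos: [0.4888, 0.1381, 0.0881]
ee_rot: [0.046, 1.57, 0.137]
contact_force: [0.3, 0.2, -0.9]
finger_gap: 0.0098
```

Call:
drive_tool(deltas=[{"grip": 0,"tx": 0,"ty": 0.01,"tz": 0,"rx": 0,"ry": 0,"rz": 0},{"grip": 0,"tx": 0,"ty": -0.02,"tz": 0,"rx": 0,"ry": 0,"rz": 0},{"grip": 0,"tx": 0,"ty": 0.02,"tz": 0,"rx": 0,"ry": 0,"rz": 0},{"grip": 0,"tx": 0,"ty": -0.02,"tz": 0,"rx": 0,"ry": 0,"rz": 0},{"grip": 0,"tx": 0,"ty": 0.01,"tz": 0,"rx": 0,"ry": 0,"rz": 0}])

```text
time_s: 18.1
ee_pos: [0.4887, 0.1375, 0.0881]
ee_rot: [-1.726, 1.57, -1.636]
contact_force: [0.9, -1.6, -0.1]
finger_gap: 0.01
```

```bash
cat >> h.py <<'E'
def pics(tag):
    import cv2
    goal([0,0,0],BY) if 0 else None
    s=sense();print("t",s['time_s'],s['ee_pos'].round(4),"F",s['contact_force'].round(1),"M",s['wrist_torque'].round(2),"gap",round(s['finger_gap'],4));inbox()
    ims=[]
    for n,(x0,y0,w,h,k) in(("top",(135,160,110,95,3.6)),("scene",(255,140,120,114,5))):
        im=read_camera(n)[...,::-1]; ims.append(cv2.resize(im[y0:y0+h,x0:x0+w],None,fx=k,fy=k,interpolation=cv2.INTER_CUBIC))
        cv2.imwrite(f"pics/{tag}_{n}.png",ims[-1])
E
python3 -c "
from h import *
pics('s1')"
```

```text
t 18.1 [0.4887 0.1375 0.0881] F [ 0.9 -1.6 -0.1] M [-0.19 -0.02 -0.05] gap 0.01
 in box xy -0.0 -0.0203
```

View pics/s1_scene.png

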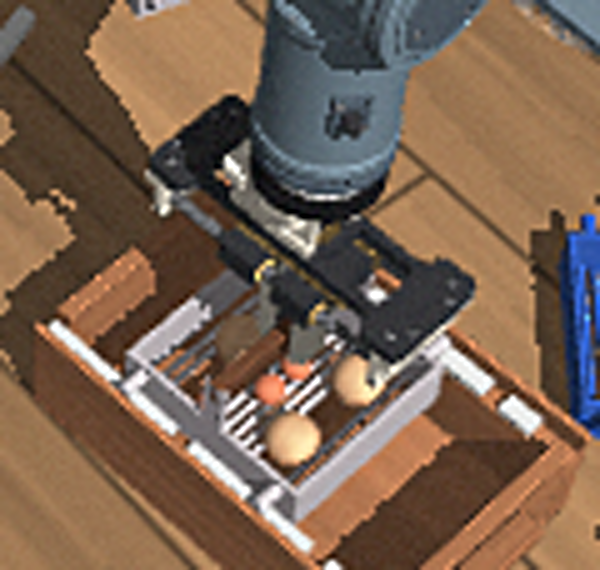

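Only two beads are still visible in the sieve (at (270,388) and (297,370)), and the walnuts are in place. More of the same shake.

Call:
drive_tool(deltas=[{"grip": 0,"tx": 0,"ty": 0.01,"tz": 0,"rx": 0,"ry": 0,"rz": 0},{"grip": 0,"tx": 0,"ty": -0.02,"tz": 0,"rx": 0,"ry": 0,"rz": 0},{"grip": 0,"tx": 0,"ty": 0.02,"tz": 0,"rx": 0,"ry": 0,"rz": 0},{"grip": 0,"tx": 0,"ty": -0.02,"tz": 0,"rx": 0,"ry": 0,"rz": 0},{"grip": 0,"tx": 0,"ty": 0.01,"tz": 0,"rx": 0,"ry": 0,"rz": 0}])

```text
time_s: 18.82
ee_pos: [0.4886, 0.1378, 0.0881]
ee_rot: [-1.764, 1.57, -1.674]
contact_force: [-0.1, -0.7, -0.5]
finger_gap: 0.0097
```

Call:
drive_tool(deltas=[{"grip": 0,"tx": 0,"ty": 0.01,"tz": 0,"rx": 0,"ry": 0,"rz": 0},{"grip": 0,"tx": 0,"ty": -0.02,"tz": 0,"rx": 0,"ry": 0,"rz": 0},{"grip": 0,"tx": 0,"ty": 0.02,"tz": 0,"rx": 0,"ry": 0,"rz": 0},{"grip": 0,"tx": 0,"ty": -0.02,"tz": 0,"rx": 0,"ry": 0,"rz": 0},{"grip": 0,"tx": 0,"ty": 0.01,"tz": 0,"rx": 0,"ry": 0,"rz": 0}])

```text
time_s: 19.45
ee_pos: [0.4885, 0.1382, 0.0881]
ee_rot: [-2.194, 1.57, -2.103]
contact_force: [-0.1, -1.0, -1.5]
finger_gap: 0.0097
```

```bash
python3 -c "
from h import *
pics('s2')"
```

```text
t 19.45 [0.4885 0.1382 0.0881] F [-0.1 -1.  -1.5] M [-0.12 -0.02  0.01] gap 0.0097
 in box xy -0.0002 -0.0195
```

View pics/s2_scene.png

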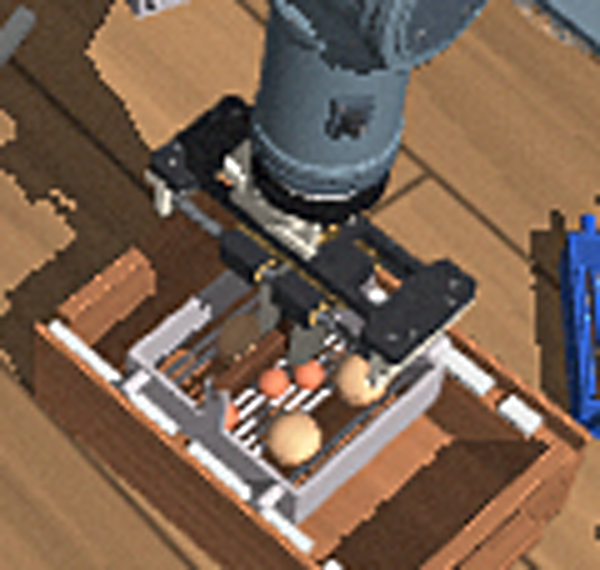

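View pics/s2_top.png

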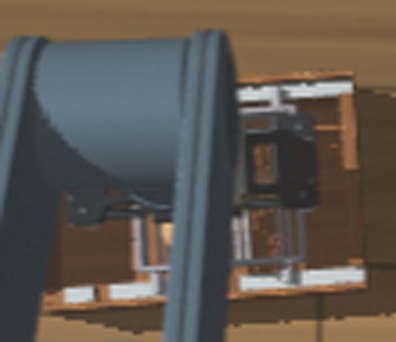

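Three beads remain visible ((230,412), (273,383), (310,374)). Shaking harder, ±15 mm, still within the plain stretch.

Call:
drive_tool(deltas=[{"grip": 0,"tx": 0,"ty": 0.015,"tz": 0,"rx": 0,"ry": 0,"rz": 0},{"grip": 0,"tx": 0,"ty": -0.03,"tz": 0,"rx": 0,"ry": 0,"rz": 0},{"grip": 0,"tx": 0,"ty": 0.03,"tz": 0,"rx": 0,"ry": 0,"rz": 0},{"grip": 0,"tx": 0,"ty": -0.03,"tz": 0,"rx": 0,"ry": 0,"rz": 0},{"grip": 0,"tx": 0,"ty": 0.03,"tz": 0,"rx": 0,"ry": 0,"rz": 0}])

```text
time_s: 20.18
ee_pos: [0.4878, 0.1517, 0.0881]
ee_rot: [-1.279, 1.57, -1.191]
contact_force: [0.6, 0.7, -4.8]
finger_gap: 0.0095
```

Call:
drive_tool(deltas=[{"grip": 0,"tx": 0,"ty": -0.03,"tz": 0,"rx": 0,"ry": 0,"rz": 0},{"grip": 0,"tx": 0,"ty": 0.03,"tz": 0,"rx": 0,"ry": 0,"rz": 0},{"grip": 0,"tx": 0,"ty": -0.03,"tz": 0,"rx": 0,"ry": 0,"rz": 0},{"grip": 0,"tx": 0,"ty": 0.03,"tz": 0,"rx": 0,"ry": 0,"rz": 0},{"grip": 0,"tx": 0,"ty": -0.015,"tz": 0,"rx": 0,"ry": 0,"rz": 0}])

```text
time_s: 20.8
ee_pos: [0.4879, 0.1411, 0.0881]
ee_rot: [1.697, 1.569, 1.791]
contact_force: [-0.6, 1.5, -0.1]
finger_gap: 0.0098
```

```bash
python3 -c "
from h import *
pics('s3')"
```

```text
t 20.8 [0.4879 0.1411 0.0881] F [-0.6  1.5 -0.1] M [0.23 0.02 0.01] gap 0.0098
 in box xy -0.0005 -0.0167
```

View pics/s3_scene.png

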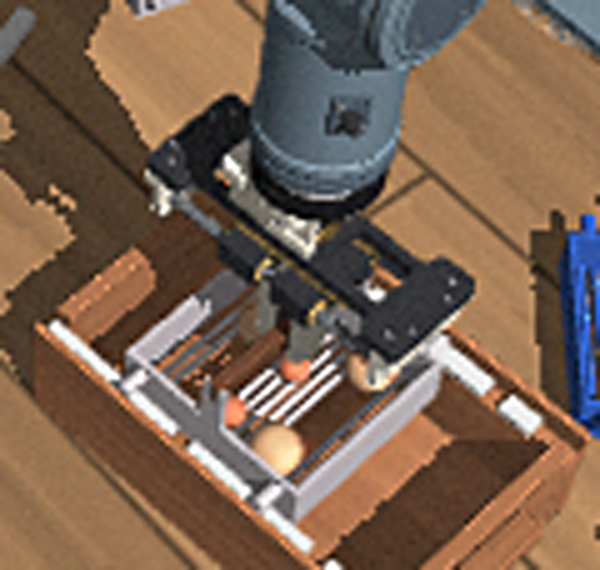

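Two beads visible ((233,410), (295,368)). Continuing.

Call:
drive_tool(deltas=[{"grip": 0,"tx": 0,"ty": 0.015,"tz": 0,"rx": 0,"ry": 0,"rz": 0},{"grip": 0,"tx": 0,"ty": -0.032,"tz": 0,"rx": 0,"ry": 0,"rz": 0},{"grip": 0,"tx": 0,"ty": 0.032,"tz": 0,"rx": 0,"ry": 0,"rz": 0},{"grip": 0,"tx": 0,"ty": -0.032,"tz": 0,"rx": 0,"ry": 0,"rz": 0},{"grip": 0,"tx": 0,"ty": 0.032,"tz": 0,"rx": 0,"ry": 0,"rz": 0}])

```text
time_s: 21.52
ee_pos: [0.4881, 0.1511, 0.0882]
ee_rot: [-1.15, 1.57, -1.063]
contact_force: [-0.4, 1.0, -4.6]
finger_gap: 0.0099
```

Call:
drive_tool(deltas=[{"grip": 0,"tx": 0,"ty": -0.032,"tz": 0,"rx": 0,"ry": 0,"rz": 0},{"grip": 0,"tx": 0,"ty": 0.032,"tz": 0,"rx": 0,"ry": 0,"rz": 0},{"grip": 0,"tx": 0,"ty": -0.032,"tz": 0,"rx": 0,"ry": 0,"rz": 0},{"grip": 0,"tx": 0,"ty": 0.032,"tz": 0,"rx": 0,"ry": 0,"rz": 0},{"grip": 0,"tx": 0,"ty": -0.016,"tz": 0,"rx": 0,"ry": 0,"rz": 0}])

```text
time_s: 22.15
ee_pos: [0.4881, 0.1398, 0.0881]
ee_rot: [1.684, 1.569, 1.777]
contact_force: [-0.3, 1.8, 0.1]
finger_gap: 0.0095
```

```bash
python3 -c "
from h import *
pics('s4')"
```

```text
t 22.15 [0.4881 0.1398 0.0881] F [-0.3  1.8  0.1] M [ 0.21 -0.04  0.01] gap 0.0095
 in box xy -0.0005 -0.018
```

View pics/s4_scene.png

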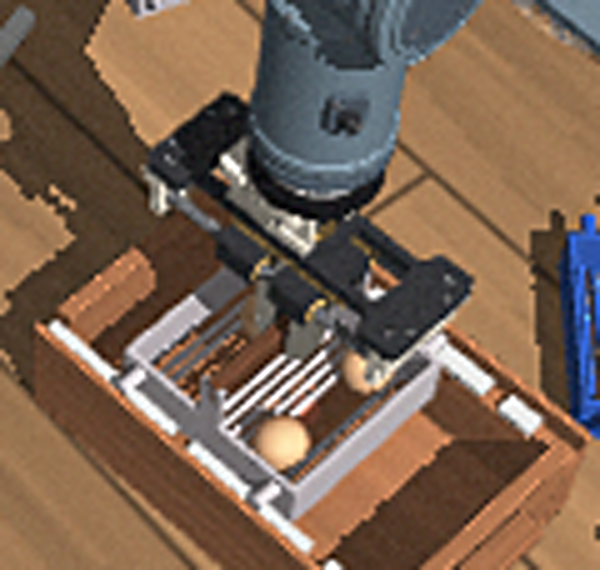

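No bead is clearly visible in the sieve now, though some could hide behind the bar. Time is ample, so two more bursts.

Call:
drive_tool(deltas=[{"grip": 0,"tx": 0,"ty": 0.015,"tz": 0,"rx": 0,"ry": 0,"rz": 0},{"grip": 0,"tx": 0,"ty": -0.032,"tz": 0,"rx": 0,"ry": 0,"rz": 0},{"grip": 0,"tx": 0,"ty": 0.032,"tz": 0,"rx": 0,"ry": 0,"rz": 0},{"grip": 0,"tx": 0,"ty": -0.032,"tz": 0,"rx": 0,"ry": 0,"rz": 0},{"grip": 0,"tx": 0,"ty": 0.032,"tz": 0,"rx": 0,"ry": 0,"rz": 0}])

```text
time_s: 22.88
ee_pos: [0.4883, 0.15, 0.0882]
ee_rot: [-1.044, 1.569, -0.958]
contact_force: [1.5, 1.0, -3.7]
finger_gap: 0.0097
```

Call:
drive_tool(deltas=[{"grip": 0,"tx": 0,"ty": -0.032,"tz": 0,"rx": 0,"ry": 0,"rz": 0},{"grip": 0,"tx": 0,"ty": 0.032,"tz": 0,"rx": 0,"ry": 0,"rz": 0},{"grip": 0,"tx": 0,"ty": -0.032,"tz": 0,"rx": 0,"ry": 0,"rz": 0},{"grip": 0,"tx": 0,"ty": 0.032,"tz": 0,"rx": 0,"ry": 0,"rz": 0},{"grip": 0,"tx": 0,"ty": -0.016,"tz": 0,"rx": 0,"ry": 0,"rz": 0}])

```text
time_s: 23.5
ee_pos: [0.4881, 0.1387, 0.0881]
ee_rot: [1.696, 1.569, 1.79]
contact_force: [-1.0, 1.4, -1.1]
finger_gap: 0.0097
```

Call:
drive_tool(deltas=[{"grip": 0,"tx": 0,"ty": -0.005,"tz": 0,"rx": 0,"ry": 0,"rz": 0},{"grip": 0,"tx": 0,"ty": -0.01,"tz": 0,"rx": 0,"ry": 0,"rz": 0},{"grip": 0,"tx": 0,"ty": -0.008,"tz": 0,"rx": 0,"ry": 0,"rz": 0},{"grip": 0,"tx": 0,"ty": 0,"tz": 0,"rx": 0,"ry": 0,"rz": 0}])

```text
time_s: 24.0
ee_pos: [0.4909, 0.1122, 0.0881]
ee_rot: [-2.283, 1.57, -2.193]
contact_force: [-0.2, -0.6, -2.9]
finger_gap: 0.0095
```

```bash
python3 -c "
from h import *
pics('s5')"
```

```text
t 24.0 [0.4909 0.1122 0.0881] F [-0.2 -0.6 -2.9] M [-0.01  0.04  0.04] gap 0.0095
 in box xy -0.0002 -0.0457
```

View pics/s5_scene.png

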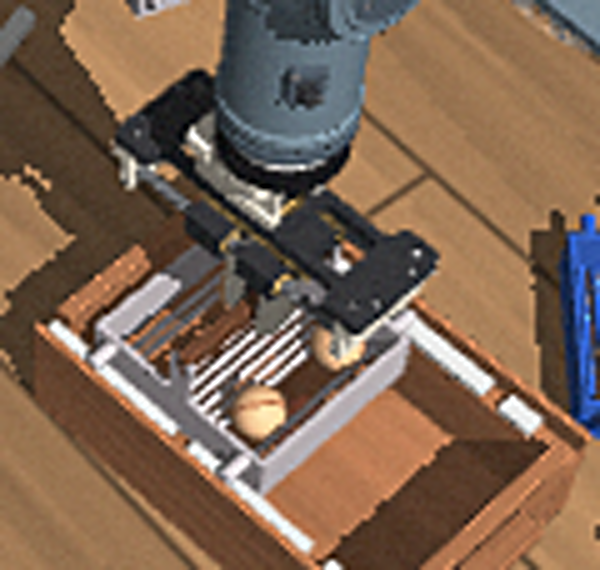

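View pics/s5_top.png

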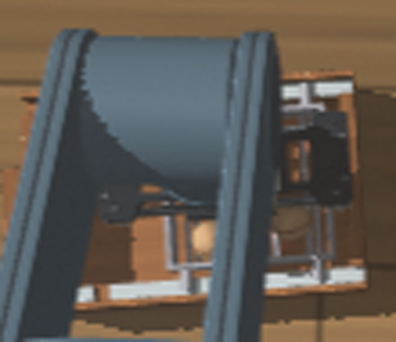

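No beads are visible in the sieve's near half. I'll slide gently to the +y end of the plain stretch to see the box floor behind the sieve.

Call:
drive_tool(deltas=[{"grip": 0,"tx": 0,"ty": 0.005,"tz": 0,"rx": 0,"ry": 0,"rz": 0},{"grip": 0,"tx": 0,"ty": 0.01,"tz": 0,"rx": 0,"ry": 0,"rz": 0},{"grip": 0,"tx": 0,"ty": 0.015,"tz": 0,"rx": 0,"ry": 0,"rz": 0},{"grip": 0,"tx": 0,"ty": 0.013,"tz": 0,"rx": 0,"ry": 0,"rz": 0},{"grip": 0,"tx": 0,"ty": 0.006,"tz": 0,"rx": 0,"ry": 0,"rz": 0}])

```text
time_s: 24.72
ee_pos: [0.4861, 0.1633, 0.0881]
ee_rot: [2.412, 1.571, 2.505]
contact_force: [0.0, 0.1, -3.0]
finger_gap: 0.0097
```

```bash
python3 -c "
from h import *
pics('s6')
import cv2
im=read_camera('top')[...,::-1];cv2.imwrite('pics/s6_t.png',cv2.resize(im[165:250,140:240],None,fx=8,fy=7,interpolation=cv2.INTER_CUBIC))"
```

```text
t 24.725 [0.4861 0.1633 0.0881] F [ 0.   0.1 -3. ] M [-0.02 -0.06 -0.07] gap 0.0097
 in box xy -0.0003 0.0056
```

View pics/s6_scene.png

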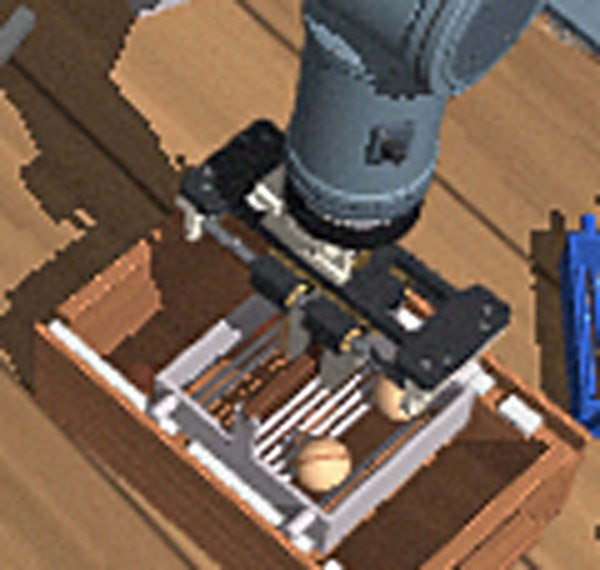

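View pics/s6_t.png

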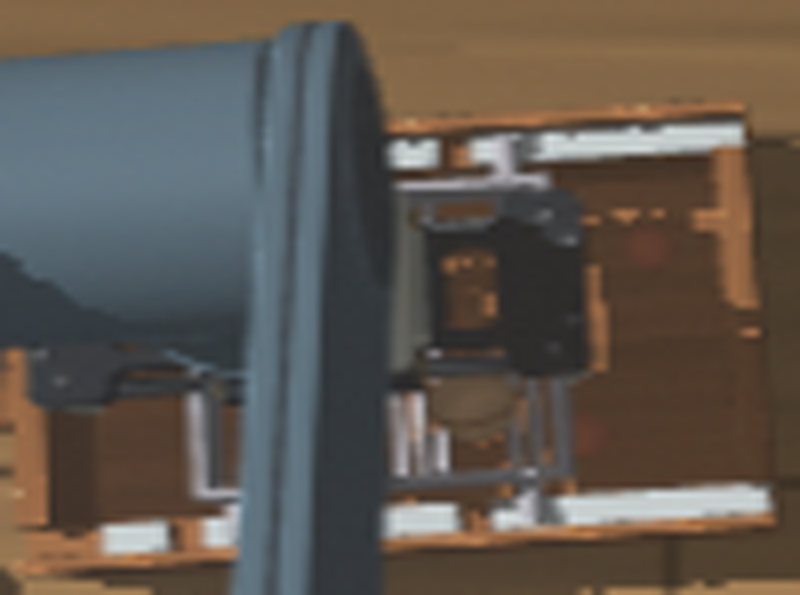

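Two beads show dimly on the box floor at (648,248) and (590,432) in the top crop. I'll map redness to find the other two.

```bash
python3 - <<'E'
from h import *
import cv2
o=[]
for n,(x0,y0,w,h,k) in(("top",(135,160,110,95,3.6)),("scene",(255,140,120,114,3.3))):
    im=read_camera(n)[y0:y0+h,x0:x0+w].astype(float)
    r=im[...,0]/(im[...,1]+8); m=np.clip((r-1.0)*170,0,255).astype(np.uint8)
    o.append(cv2.resize(m,None,fx=k,fy=k,interpolation=cv2.INTER_CUBIC))
    br=np.clip(im*2.2,0,255).astype(np.uint8)[...,::-1]
    cv2.imwrite(f"pics/br_{n}.png",cv2.resize(br,None,fx=6,fy=5.2,interpolation=cv2.INTER_CUBIC))
h=min(a.shape[0] for a in o);cv2.imwrite("pics/red.png",np.hstack([a[:h] for a in o]))
E
```

```text
(no output)
```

View pics/red.png

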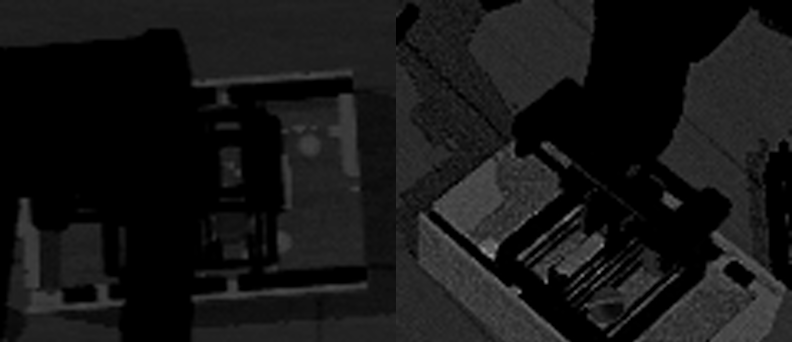

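View pics/br_scene.png

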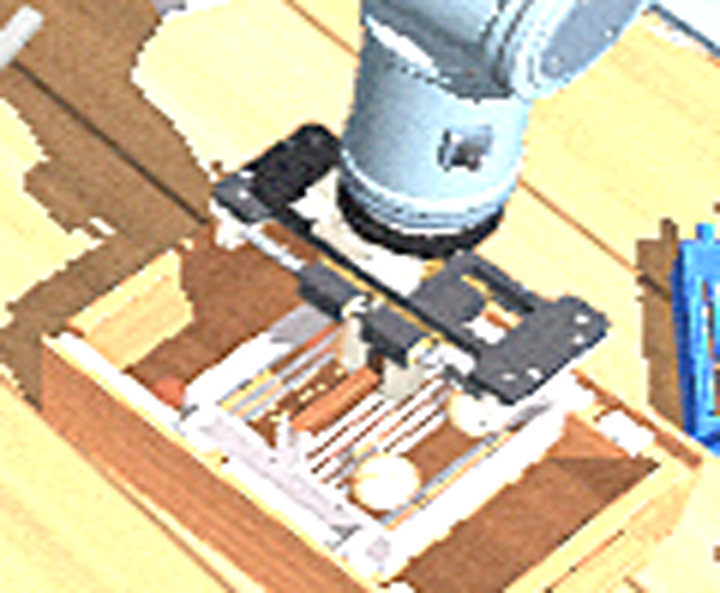

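View pics/br_top.png

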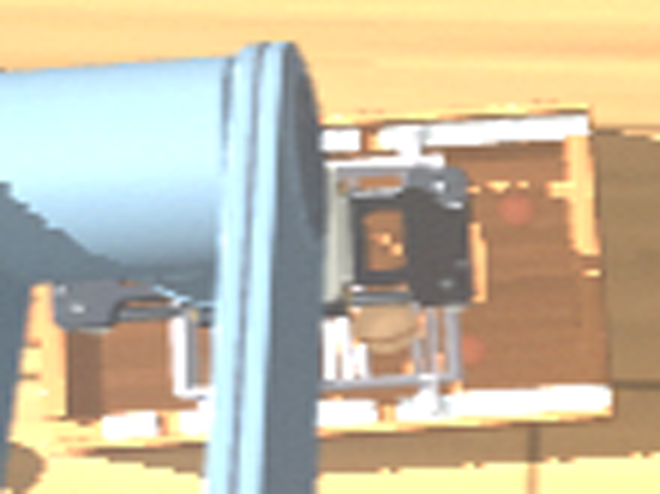

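Both beads seen are on the box floor; the other two may be under the sieve or hidden by the gripper. I'll go back to the middle of the plain stretch for more shaking.

Call:
drive_tool(deltas=[{"grip": 0,"tx": 0,"ty": -0.025,"tz": 0,"rx": 0,"ry": 0,"rz": 0},{"grip": 0,"tx": 0,"ty": -0.02,"tz": 0,"rx": 0,"ry": 0,"rz": 0},{"grip": 0,"tx": 0,"ty": 0.036,"tz": 0,"rx": 0,"ry": 0,"rz": 0},{"grip": 0,"tx": 0,"ty": -0.036,"tz": 0,"rx": 0,"ry": 0,"rz": 0},{"grip": 0,"tx": 0,"ty": 0.036,"tz": 0,"rx": 0,"ry": 0,"rz": 0}])

```text
time_s: 25.6
ee_pos: [0.489, 0.1489, 0.0885]
ee_rot: [-0.988, 1.568, -0.903]
contact_force: [0.8, 0.9, -4.1]
finger_gap: 0.0093
```

Call:
drive_tool(deltas=[{"grip": 0,"tx": 0,"ty": -0.036,"tz": 0,"rx": 0,"ry": 0,"rz": 0},{"grip": 0,"tx": 0,"ty": 0.036,"tz": 0,"rx": 0,"ry": 0,"rz": 0},{"grip": 0,"tx": 0,"ty": -0.036,"tz": 0,"rx": 0,"ry": 0,"rz": 0},{"grip": 0,"tx": 0,"ty": 0.036,"tz": 0,"rx": 0,"ry": 0,"rz": 0},{"grip": 0,"tx": 0,"ty": -0.018,"tz": 0,"rx": 0,"ry": 0,"rz": 0}])

```text
time_s: 26.22
ee_pos: [0.4885, 0.1364, 0.0882]
ee_rot: [1.569, 1.57, 1.662]
contact_force: [0.5, -0.1, -3.7]
finger_gap: 0.0099
```

```bash
python3 - <<'E'
from h import *
import cv2
s=sense();print("t",s['time_s'],s['ee_pos'].round(4),"F",s['contact_force'].round(1),"M",s['wrist_torque'].round(2),"gap",round(s['finger_gap'],4));inbox()
for n,(x0,y0,w,h,k) in(("top",(135,160,110,95,3.6)),("scene",(255,140,120,114,3.3))):
    im=read_camera(n)[y0:y0+h,x0:x0+w].astype(float)
    br=(np.clip(im/255,0,1)**.55*255).astype(np.uint8)[...,::-1]
    cv2.imwrite(f"pics/br2_{n}.png",cv2.resize(br,None,fx=6,fy=5.2,interpolation=cv2.INTER_CUBIC))
E
```

```text
t 26.225 [0.4885 0.1364 0.0882] F [ 0.5 -0.1 -3.7] M [-0.08 -0.01 -0.04] gap 0.0099
 in box xy -0.0003 -0.0214
```

View pics/br2_scene.png

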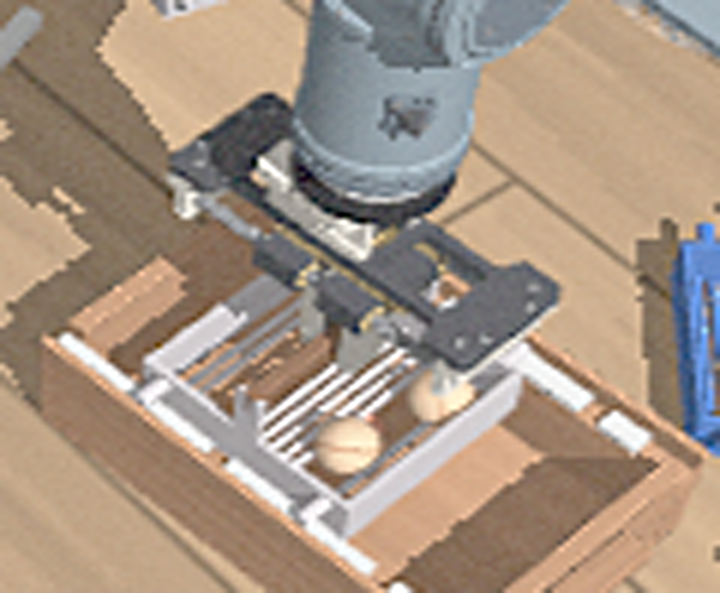

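View pics/br2_top.png

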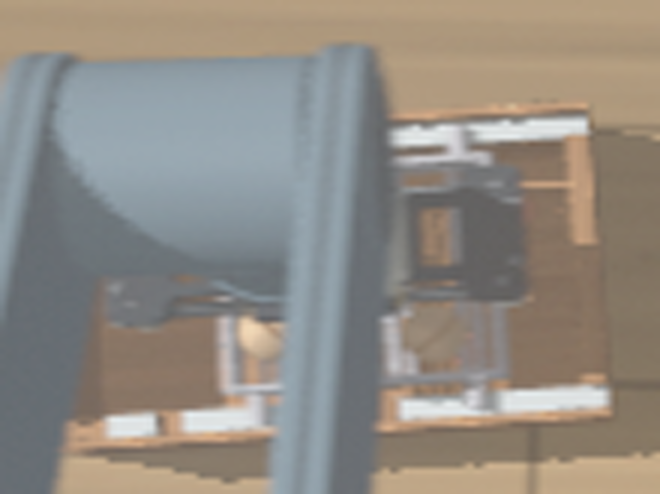

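```bash
python3 - <<'E'
from h import *
c,s=np.cos(BY),np.sin(BY)
uv=np.array([(368.5)/6-.5+255,(422.5)/5.2-.5+140])
for z in(.018,.0645):
    P=ray("scene",uv,z)[:2]-BX;print(z,(c*P[0]+s*P[1]).round(4),(-s*P[0]+c*P[1]).round(4), "sieve y",(-s*P[0]+c*P[1]+.0214).round(4))
E
```

```text
0.018 -0.0208 -0.0105 sieve y 0.0109
0.0645 0.0038 0.0058 sieve y 0.0272
```

```bash
python3 - <<'E'
import cv2,numpy as np
o=[]
for n in("s4","s5","s6"):
    im=cv2.imread(f"pics/{n}_scene.png")[280:520,150:450]
    o.append(cv2.resize(im,None,fx=.88,fy=1.1*.88*1.6))
a=(np.hstack(o)/255.)**.6*255
cv2.imwrite("pics/cmp.png",a.astype(np.uint8)); print(a.shape)
im=cv2.imread("pics/br2_scene.png")[300:520,180:540];cv2.imwrite("pics/cmp2.png",cv2.resize(im,None,fx=2.2,fy=2.2))
E
```

```text
(372, 792, 3)
```

View pics/cmp.png

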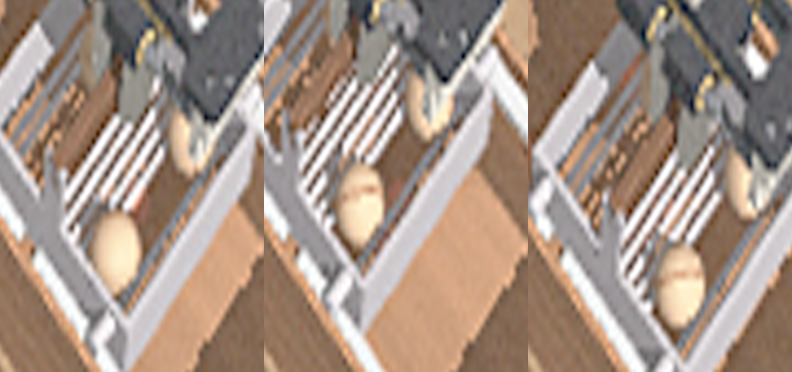

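View pics/cmp2.png

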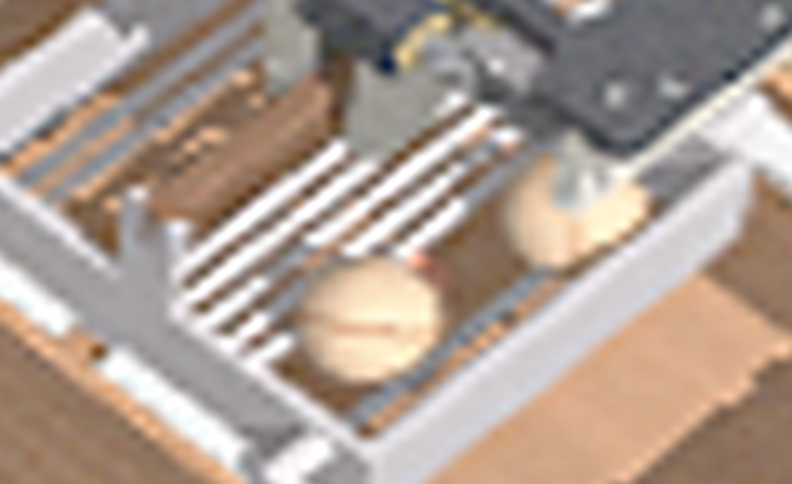

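A third bead shows dimly through the +y gap, but the gripper hides too much to count the fourth. The sieve rests stably on the runners, so I'll let go briefly and back off for a clear look.

Call:
drive_tool(deltas=[{"grip": 0.5,"tx": 0.0003,"ty": 0,"tz": 0,"rx": 0,"ry": 0,"rz": 0},{"grip": 0.5,"tx": 0,"ty": 0,"tz": 0,"rx": 0,"ry": 0,"rz": 0},{"grip": 0.5,"tx": 0,"ty": 0,"tz": 0,"rx": 0,"ry": 0,"rz": 0},{"grip": 0.5,"tx": -0.03,"ty": 0,"tz": 0,"rx": 0,"ry": 0,"rz": 0},{"grip": 0.5,"tx": -0.05,"ty": 0,"tz": 0,"rx": 0,"ry": 0,"rz": 0}])

```text
time_s: 26.95
ee_pos: [0.4874, 0.135, 0.1673]
ee_rot: [3.095, 1.567, -3.097]
contact_force: [1.2, -0.1, 0.6]
finger_gap: 0.046
```

Call:
drive_tool(deltas=[{"grip": 0.5,"tx": -0.02,"ty": -0.05,"tz": 0,"rx": 0,"ry": 0,"rz": 0},{"grip": 0.5,"tx": 0,"ty": -0.06,"tz": 0,"rx": 0,"ry": 0,"rz": 0},{"grip": 0.5,"tx": 0,"ty": -0.05,"tz": 0,"rx": 0,"ry": 0,"rz": 0}])

```text
time_s: 27.32
ee_pos: [0.5038, -0.026, 0.1886]
ee_rot: [-0.427, 1.569, -0.336]
contact_force: [0.6, 0.4, -0.7]
finger_gap: 0.0463
```

```bash
python3 - <<'E'
from h import *
import cv2
s=sense();print("t",s['time_s'],s['ee_pos'].round(4),"F",s['contact_force'].round(1),"gap",round(s['finger_gap'],4));inbox()
for n,(x0,y0,w,h,k) in(("top",(130,160,115,95,3.6)),("scene",(255,145,120,114,3.3))):
    im=read_camera(n);cv2.imwrite(f"pics/rel_{n}_raw.png",im[...,::-1]);im=im[y0:y0+h,x0:x0+w].astype(float)
    br=(np.clip(im/255,0,1)**.65*255).astype(np.uint8)[...,::-1]
    cv2.imwrite(f"pics/rel_{n}.png",cv2.resize(br,None,fx=6.2,fy=5.2 if n=="scene" else 6.2,interpolation=cv2.INTER_CUBIC))
E
```

```text
t 27.325 [ 0.5038 -0.026   0.1886] F [ 0.6  0.4 -0.7] gap 0.0463
 in box xy 0.0001 -0.1844
```

View pics/rel_scene.png

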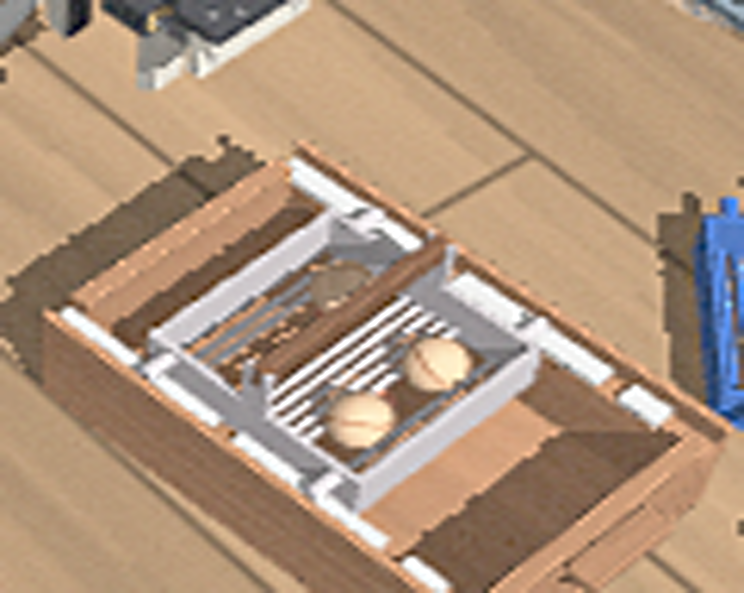

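View pics/rel_top.png

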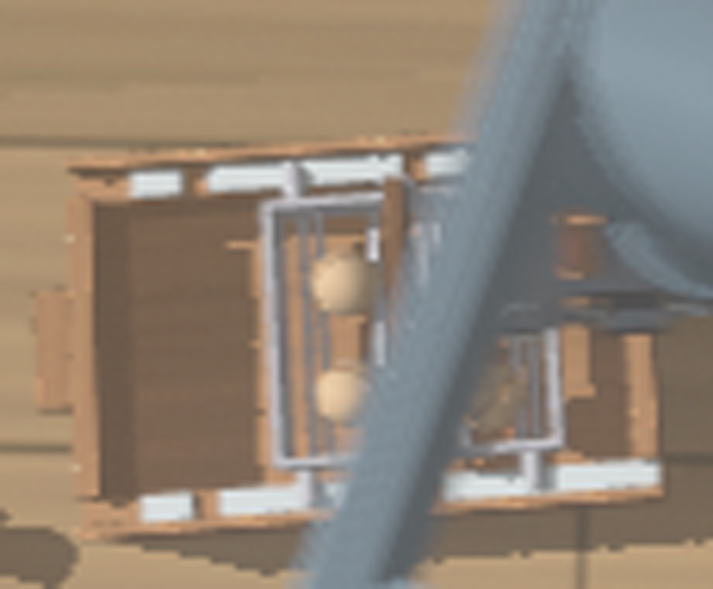

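```bash
python3 - <<'E'
import cv2,numpy as np
im=cv2.imread("pics/rel_scene_raw.png")[175:245,275:345].astype(float)
im=(im/255)**.6*255
a=cv2.resize(im.astype(np.uint8),None,fx=8,fy=8,interpolation=cv2.INTER_NEAREST)
cv2.imwrite("pics/relz.png",a)
t=cv2.imread("pics/rel_top_raw.png")[180:240,165:235].astype(float);t=(t/255)**.6*255
cv2.imwrite("pics/reltz.png",cv2.resize(t.astype(np.uint8),None,fx=8,fy=8,interpolation=cv2.INTER_NEAREST))
E
```

```text
(no output)
```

View pics/relz.png

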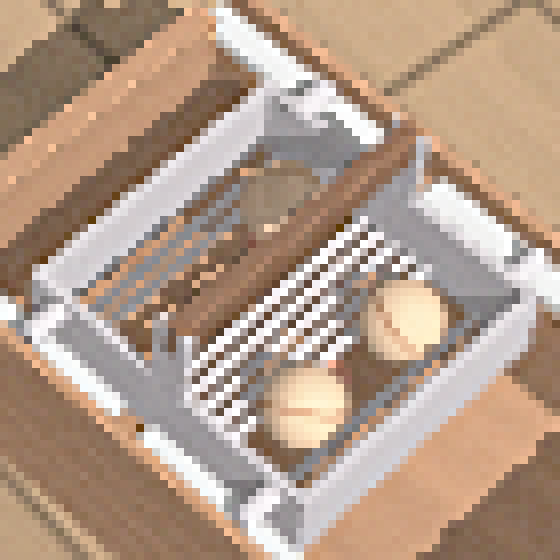

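View pics/reltz.png

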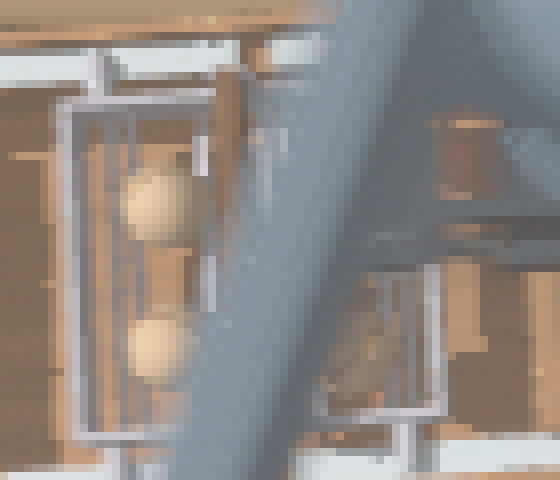

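The +y half is clear of beads (one shows red on the floor at (335,365)), but the strip behind the bar isn't fully visible. Moving the arm further aside for an unobstructed top view.

Call:
drive_tool(deltas=[{"grip": 0.5,"tx": 0,"ty": -0.06,"tz": 0,"rx": 0,"ry": 0,"rz": 0},{"grip": 0.5,"tx": 0,"ty": -0.06,"tz": 0,"rx": 0,"ry": 0,"rz": 0},{"grip": 0.5,"tx": 0,"ty": -0.05,"tz": 0,"rx": 0,"ry": 0,"rz": 0}])

```text
time_s: 27.8
ee_pos: [0.5192, -0.1946, 0.188]
ee_rot: [0.196, 1.57, 0.288]
contact_force: [0.5, 0.1, 0.2]
finger_gap: 0.0462
```

```bash
python3 - <<'E'
from h import *
import cv2
s=sense();print("t",s['time_s'],s['ee_pos'].round(4))
im=read_camera("top");cv2.imwrite("pics/r2_top_raw.png",im[...,::-1])
c=(im[172:242,135:240].astype(float)/255)**.6*255
cv2.imwrite("pics/r2t.png",cv2.resize(c.astype(np.uint8)[...,::-1],None,fx=7.5,fy=7.5,interpolation=cv2.INTER_CUBIC))
E
```

```text
t 27.8 [ 0.5192 -0.1946  0.188 ]
```

View pics/r2t.png

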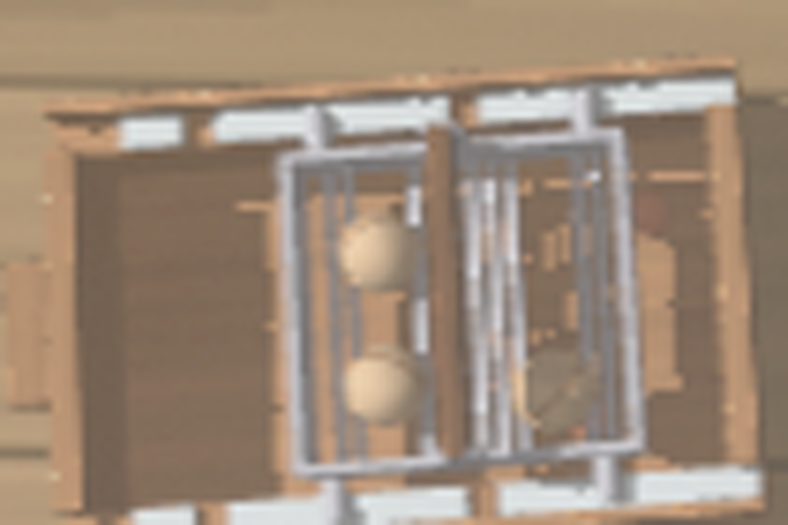

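The top view is now clear. The wires carry only the three walnuts (at (380,250), (383,385), (560,385)). Beads show on the floor at (652,210) and (578,432), and one was seen through the +y gap; nothing lies outside the box. Going back to the bar.

```bash
python3 - <<'E'
from h import *
# sieve pose now from top view: rim outer corners at z=.085
t=crop("top",[(281,153),(622,129),(642,452),(297,476),(440,125),(453,462)],7.5,135,172)
C2=[[.066,.07,.038],[.066,-.07,.038],[-.066,-.07,.038],[-.066,.07,.038],[.066,0,.079],[-.066,0,.079]]
o=least_squares(lambda p:(proj("top",tf(p,C2,.047))-t).ravel(),[.49,.14,.09])
c,s=np.cos(BY),np.sin(BY);d=o.x[:2]-BX
print(o.x,"in box",c*d[0]+s*d[1],-s*d[0]+c*d[1],(o.fun).round(1))
boxg(-.0214,.12)
E
```

```text
[0.48892781 0.13339733 0.08798663] in box -0.00019151110782078973 -0.024386367718900855 [ 0.1  0.1  0.2  0.2  0.1  0.  -0.3  0.2 -0.2 -0.   0.2 -0.4]
t 27.85 pos [ 0.5198 -0.2008  0.1878] F [ 1.5 -4.5  1.8] gap 0.0466
 d_tool_now [ 0.0663  0.3389 -0.001 ]  rotvec [-0.0023  0.0007  0.0045]  d_in_goal_frame [ 6.780e-02  3.386e-01 -2.000e-04]
```

Call:
drive_tool(deltas=[{"grip": 0.5,"tx": 0,"ty": 0.04,"tz": 0,"rx": 0,"ry": 0,"rz": 0},{"grip": 0.5,"tx": 0,"ty": 0.055,"tz": 0,"rx": 0,"ry": 0,"rz": 0},{"grip": 0.5,"tx": 0,"ty": 0.06,"tz": 0,"rx": 0,"ry": 0,"rz": 0},{"grip": 0.5,"tx": 0,"ty": 0.06,"tz": 0,"rx": 0,"ry": 0,"rz": 0},{"grip": 0.5,"tx": 0,"ty": 0.055,"tz": 0,"rx": 0,"ry": 0,"rz": 0}])

```text
time_s: 28.48
ee_pos: [0.4935, 0.0784, 0.188]
ee_rot: [0.932, 1.57, 1.024]
contact_force: [1.0, -0.2, 1.1]
finger_gap: 0.0465
```

Call:
drive_tool(deltas=[{"grip": 0.5,"tx": 0,"ty": 0.04,"tz": 0,"rx": 0,"ry": 0,"rz": 0},{"grip": 0.5,"tx": 0,"ty": 0.02,"tz": 0,"rx": 0,"ry": 0,"rz": 0},{"grip": 0.5,"tx": 0.02,"ty": 0,"tz": 0,"rx": 0,"ry": 0,"rz": 0},{"grip": 0.5,"tx": 0,"ty": 0,"tz": 0,"rx": 0,"ry": 0,"rz": 0}])

```text
time_s: 28.98
ee_pos: [0.4871, 0.1363, 0.1667]
ee_rot: [3.025, 1.568, 3.118]
contact_force: [-0.5, 0.7, -0.2]
finger_gap: 0.0466
```

```bash
python3 - <<'E'
from h import *
boxg(-.022,.0885);inbox()
E
```

```text
t 28.975 pos [0.4871 0.1363 0.1667] F [-0.5  0.7 -0.2] gap 0.0466
 d_tool_now [ 0.0782 -0.0007  0.002 ]  rotvec [ 0.0017 -0.0032 -0.0004]  d_in_goal_frame [ 0.0782 -0.0006  0.0017]
 in box xy -0.0017 -0.0214
```

Call:
drive_tool(deltas=[{"grip": 0.5,"tx": 0.025,"ty": 0,"tz": 0,"rx": 0,"ry": 0,"rz": 0},{"grip": 0.5,"tx": 0.03,"ty": 0,"tz": 0,"rx": 0,"ry": 0,"rz": 0},{"grip": 0.5,"tx": 0.018,"ty": 0,"tz": 0,"rx": 0,"ry": 0,"rz": 0},{"grip": 0.5,"tx": 0.005,"ty": 0,"tz": 0,"rx": 0,"ry": 0,"rz": 0},{"grip": 0.5,"tx": 0,"ty": 0,"tz": 0,"rx": 0,"ry": 0,"rz": 0}])

```text
time_s: 29.6
ee_pos: [0.4892, 0.1351, 0.0904]
ee_rot: [0.126, 1.57, 0.217]
contact_force: [0.4, -0.2, -0.3]
finger_gap: 0.0464
```

```bash
python3 - <<'E'
from h import *
boxg(-.022,.0885);inbox()
E
```

```text
t 29.6 pos [0.4892 0.1351 0.0904] F [ 0.4 -0.2 -0.3] gap 0.0464
 d_tool_now [ 0.0019  0.0007 -0.0002]  rotvec [-0.0001  0.0005 -0.0001]  d_in_goal_frame [ 0.0019  0.0007 -0.0002]
 in box xy 0.0002 -0.0227
```

Call:
drive_tool(deltas=[{"grip": 0.3,"tx": 0.002,"ty": 0,"tz": 0,"rx": 0,"ry": 0,"rz": 0},{"grip": 0.2,"tx": 0,"ty": 0,"tz": 0,"rx": 0,"ry": 0,"rz": 0},{"grip": 0.15,"tx": 0,"ty": 0,"tz": 0,"rx": 0,"ry": 0,"rz": 0},{"grip": 0,"tx": 0,"ty": 0,"tz": 0,"rx": 0,"ry": 0,"rz": 0},{"grip": 0,"tx": 0,"ty": 0,"tz": 0,"rx": 0,"ry": 0,"rz": 0}])

```text
time_s: 30.22
ee_pos: [0.489, 0.135, 0.0881]
ee_rot: [-0.36, 1.57, -0.269]
contact_force: [-0.3, -0.6, 0.3]
finger_gap: 0.0099
```

Call:
drive_tool(deltas=[{"grip": 0,"tx": 0.0003,"ty": 0,"tz": 0,"rx": 0,"ry": 0,"rz": 0},{"grip": 0,"tx": 0,"ty": 0,"tz": 0,"rx": 0,"ry": 0,"rz": 0}])

```text
time_s: 30.48
ee_pos: [0.489, 0.135, 0.088]
ee_rot: [-0.271, 1.57, -0.18]
contact_force: [-0.7, -1.1, 6.0]
finger_gap: 0.0096
```

```bash
python3 - <<'E'
from h import *
boxg(-.022,.0885);inbox();print(sense()['wrist_torque'])
E
```

```text
t 30.475 pos [0.489 0.135 0.088] F [-0.7 -1.1  6. ] gap 0.0096
 d_tool_now [-0.0005  0.0008 -0.    ]  rotvec [0.0001 0.0005 0.0001]  d_in_goal_frame [-0.0005  0.0008 -0.    ]
 in box xy 0.0 -0.0228
[-0.07350452  0.24655522 -0.00754025]
```

Regripped, light press. Sliding gently towards the ledge end; the seat should be near +28 mm.

Call:
drive_tool(deltas=[{"grip": 0,"tx": -0.0001,"ty": 0.004,"tz": 0,"rx": 0,"ry": 0,"rz": 0},{"grip": 0,"tx": 0,"ty": 0.008,"tz": 0,"rx": 0,"ry": 0,"rz": 0},{"grip": 0,"tx": 0,"ty": 0.008,"tz": 0,"rx": 0,"ry": 0,"rz": 0},{"grip": 0,"tx": 0,"ty": 0.006,"tz": 0,"rx": 0,"ry": 0,"rz": 0},{"grip": 0,"tx": 0,"ty": 0.002,"tz": 0,"rx": 0,"ry": 0,"rz": 0}])

```text
time_s: 31.1
ee_pos: [0.4866, 0.1636, 0.088]
ee_rot: [-0.183, 1.57, -0.091]
contact_force: [0.4, -2.6, 5.7]
finger_gap: 0.01
```

```bash
python3 - <<'E'
from h import *
boxg(.02,.088);inbox();print(sense()['wrist_torque'])
E
```

```text
t 31.1 pos [0.4866 0.1636 0.088 ] F [ 0.4 -2.6  5.7] gap 0.01
 d_tool_now [-0.      0.0141 -0.0003]  rotvec [0.0008 0.001  0.0002]  d_in_goal_frame [ 0.      0.0141 -0.0003]
 in box xy 0.0003 0.0059
[-0.4890879  -0.00508112  0.01602601]
```

Call:
drive_tool(deltas=[{"grip": 0,"tx": 0,"ty": 0.004,"tz": 0,"rx": 0,"ry": 0,"rz": 0},{"grip": 0,"tx": 0,"ty": 0.004,"tz": 0,"rx": 0,"ry": 0,"rz": 0},{"grip": 0,"tx": 0,"ty": 0.004,"tz": 0,"rx": 0,"ry": 0,"rz": 0},{"grip": 0,"tx": 0,"ty": 0,"tz": 0,"rx": 0,"ry": 0,"rz": 0}])

```text
time_s: 31.6
ee_pos: [0.4855, 0.1759, 0.088]
ee_rot: [0.56, 1.57, 0.652]
contact_force: [-0.4, -1.8, 5.0]
finger_gap: 0.0101
```

Call:
drive_tool(deltas=[{"grip": 0,"tx": 0,"ty": 0.002,"tz": 0,"rx": 0,"ry": 0,"rz": 0},{"grip": 0,"tx": 0,"ty": 0.002,"tz": 0,"rx": 0,"ry": 0,"rz": 0}])

```text
time_s: 31.85
ee_pos: [0.4845, 0.1797, 0.0874]
ee_rot: [1.976, 1.57, 2.067]
contact_force: [0.3, 0.5, -2.6]
finger_gap: 0.0101
```

Call:
drive_tool(deltas=[{"grip": 0,"tx": 0,"ty": 0.0015,"tz": 0,"rx": 0,"ry": 0,"rz": 0},{"grip": 0,"tx": 0,"ty": 0,"tz": 0,"rx": 0,"ry": 0,"rz": 0}])

```text
time_s: 32.1
ee_pos: [0.4835, 0.1808, 0.0866]
ee_rot: [2.971, 1.568, 3.063]
contact_force: [-0.3, 0.5, -4.0]
finger_gap: 0.0097
```

```bash
python3 - <<'E'
from h import *
boxg(.028,.088);inbox();print(sense()['wrist_torque'])
E
```

```text
t 32.1 pos [0.4835 0.1808 0.0866] F [-0.3  0.5 -4. ] gap 0.0097
 d_tool_now [-0.0014  0.0047  0.0013]  rotvec [ 0.0003 -0.0027 -0.0005]  d_in_goal_frame [-0.0014  0.0047  0.0013]
 in box xy -0.0013 0.0233
[ 0.12060417  0.05291512 -0.04544457]
```

The sieve has started to sink at y≈+23 mm: z is down 1.4 mm and its weight is back on the gripper. Creeping on to the slot centre.

Call:
drive_tool(deltas=[{"grip": 0,"tx": 0,"ty": 0.0015,"tz": 0.001,"rx": 0,"ry": 0.002,"rz": 0},{"grip": 0,"tx": 0,"ty": 0.001,"tz": 0,"rx": 0,"ry": 0,"rz": 0},{"grip": 0,"tx": 0,"ty": 0,"tz": 0,"rx": 0,"ry": 0,"rz": 0}])

```text
time_s: 32.48
ee_pos: [0.4854, 0.1829, 0.0875]
ee_rot: [-3.106, 1.568, -3.015]
contact_force: [0.5, 0.3, -4.2]
finger_gap: 0.0094
```

Call:
drive_tool(deltas=[{"grip": 0,"tx": 0.001,"ty": 0,"tz": 0,"rx": 0,"ry": 0,"rz": 0},{"grip": 0,"tx": 0,"ty": 0,"tz": 0,"rx": 0,"ry": 0,"rz": 0}])

```text
time_s: 32.72
ee_pos: [0.4853, 0.1829, 0.0865]
ee_rot: [-3.131, 1.569, -3.04]
contact_force: [-0.7, 0.0, -4.2]
finger_gap: 0.0097
```

```bash
python3 - <<'E'
from h import *
boxg(.0277,.082);inbox();print(sense()['wrist_torque'])
E
```

```text
t 32.725 pos [0.4853 0.1829 0.0865] F [-0.7  0.  -4.2] gap 0.0097
 d_tool_now [ 0.0045  0.0025 -0.0007]  rotvec [ 0.     -0.0022  0.    ]  d_in_goal_frame [ 0.0045  0.0025 -0.0007]
 in box xy 0.0007 0.0252
[ 0.03517434  0.02193221 -0.05603982]
```

Free and hanging inside the slots. Lowering in 1 mm steps.

Call:
drive_tool(deltas=[{"grip": 0,"tx": 0.001,"ty": 0.0005,"tz": -0.0005,"rx": 0,"ry": -0.002,"rz": 0},{"grip": 0,"tx": 0.001,"ty": 0,"tz": 0,"rx": 0,"ry": 0,"rz": 0},{"grip": 0,"tx": 0,"ty": 0,"tz": 0,"rx": 0,"ry": 0,"rz": 0}])

```text
time_s: 33.1
ee_pos: [0.4848, 0.1834, 0.0845]
ee_rot: [-3.086, 1.571, -2.994]
contact_force: [-1.1, -0.3, -5.0]
finger_gap: 0.0097
```

Call:
drive_tool(deltas=[{"grip": 0,"tx": 0.001,"ty": 0,"tz": 0,"rx": 0,"ry": 0,"rz": 0},{"grip": 0,"tx": 0,"ty": 0,"tz": 0,"rx": 0,"ry": 0,"rz": 0}])

```text
time_s: 33.35
ee_pos: [0.4849, 0.1834, 0.0836]
ee_rot: [-3.092, 1.571, -3.0]
contact_force: [-0.4, 0.5, -3.8]
finger_gap: 0.0096
```

```bash
python3 - <<'E'
from h import *
boxg(.0277,.082);inbox();print(sense()['wrist_torque'])
E
```

```text
t 33.35 pos [0.4849 0.1834 0.0836] F [-0.4  0.5 -3.8] gap 0.0096
 d_tool_now [ 0.0016  0.002  -0.0003]  rotvec [ 0.     -0.0001  0.    ]  d_in_goal_frame [ 0.0016  0.002  -0.0003]
 in box xy 0.0003 0.0257
[ 0.0303837  -0.00782495  0.00953508]
```

Call:
drive_tool(deltas=[{"grip": 0,"tx": 0.0008,"ty": 0,"tz": 0,"rx": 0,"ry": 0,"rz": 0},{"grip": 0,"tx": 0,"ty": 0,"tz": 0,"rx": 0,"ry": 0,"rz": 0}])

```text
time_s: 33.6
ee_pos: [0.4848, 0.1834, 0.0828]
ee_rot: [-2.922, 1.571, -2.831]
contact_force: [-0.0, 0.2, -4.2]
finger_gap: 0.0097
```

Call:
drive_tool(deltas=[{"grip": 0,"tx": 0.0006,"ty": 0,"tz": 0,"rx": 0,"ry": 0,"rz": 0},{"grip": 0,"tx": 0,"ty": 0,"tz": 0,"rx": 0,"ry": 0,"rz": 0}])

```text
time_s: 33.85
ee_pos: [0.4849, 0.1834, 0.0822]
ee_rot: [-2.807, 1.571, -2.715]
contact_force: [0.5, 0.3, -4.7]
finger_gap: 0.0098
```

Call:
drive_tool(deltas=[{"grip": 0,"tx": 0.0003,"ty": 0,"tz": 0,"rx": 0,"ry": 0,"rz": 0},{"grip": 0,"tx": 0,"ty": 0,"tz": 0,"rx": 0,"ry": 0,"rz": 0}])

```text
time_s: 34.1
ee_pos: [0.4849, 0.1834, 0.0821]
ee_rot: [-0.176, 1.571, -0.084]
contact_force: [-1.1, -0.3, -2.8]
finger_gap: 0.0097
```

```bash
python3 - <<'E'
from h import *
boxg(.0277,.082);inbox();print(sense()['wrist_torque'])
E
```

```text
t 34.1 pos [0.4849 0.1834 0.0821] F [-1.1 -0.3 -2.8] gap 0.0097
 d_tool_now [ 0.0001  0.0019 -0.0004]  rotvec [0.0001 0.0002 0.    ]  d_in_goal_frame [ 0.0001  0.0019 -0.0004]
 in box xy 0.0004 0.0258
[ 0.06372863  0.11239134 -0.02445813]
```

It has gone down 6 mm (0.0880→0.0821) and touches bottom: home. One small settle, then release and back off.

Call:
drive_tool(deltas=[{"grip": 0,"tx": 0.0002,"ty": 0,"tz": 0,"rx": 0,"ry": 0,"rz": 0},{"grip": 0,"tx": 0,"ty": 0,"tz": 0,"rx": 0,"ry": 0,"rz": 0}])

```text
time_s: 34.35
ee_pos: [0.4849, 0.1834, 0.0821]
ee_rot: [-0.268, 1.571, -0.177]
contact_force: [-1.4, -1.0, 1.5]
finger_gap: 0.0099
```

Call:
drive_tool(deltas=[{"grip": 0.5,"tx": 0,"ty": 0,"tz": 0,"rx": 0,"ry": 0,"rz": 0},{"grip": 0.5,"tx": 0,"ty": 0,"tz": 0,"rx": 0,"ry": 0,"rz": 0},{"grip": 0.5,"tx": 0,"ty": 0,"tz": 0,"rx": 0,"ry": 0,"rz": 0},{"grip": 0.5,"tx": 0,"ty": 0,"tz": 0,"rx": 0,"ry": 0,"rz": 0}])

```text
time_s: 34.85
ee_pos: [0.485, 0.1834, 0.0818]
ee_rot: [0.173, 1.571, 0.264]
contact_force: [0.8, -0.3, 0.9]
finger_gap: 0.0438
```

Call:
drive_tool(deltas=[{"grip": 0.5,"tx": -0.02,"ty": 0,"tz": 0,"rx": 0,"ry": 0,"rz": 0},{"grip": 0.5,"tx": -0.04,"ty": 0,"tz": 0,"rx": 0,"ry": 0,"rz": 0},{"grip": 0.5,"tx": -0.045,"ty": 0,"tz": 0,"rx": 0,"ry": 0,"rz": 0},{"grip": 0.5,"tx": 0,"ty": -0.03,"tz": 0,"rx": 0,"ry": 0,"rz": 0},{"grip": 0.5,"tx": 0,"ty": -0.05,"tz": 0,"rx": 0,"ry": 0,"rz": 0}])

```text
time_s: 35.48
ee_pos: [0.4926, 0.1039, 0.1876]
ee_rot: [0.022, 1.569, 0.116]
contact_force: [0.9, -0.4, -0.3]
finger_gap: 0.0465
```

Call:
drive_tool(deltas=[{"grip": 0.5,"tx": 0,"ty": -0.06,"tz": 0,"rx": 0,"ry": 0,"rz": 0},{"grip": 0.5,"tx": 0,"ty": -0.06,"tz": 0,"rx": 0,"ry": 0,"rz": 0},{"grip": 0.5,"tx": 0,"ty": -0.06,"tz": 0,"rx": 0,"ry": 0,"rz": 0},{"grip": 0.5,"tx": 0,"ty": -0.06,"tz": 0,"rx": 0,"ry": 0,"rz": 0},{"grip": 0.5,"tx": 0,"ty": -0.03,"tz": 0,"rx": 0,"ry": 0,"rz": 0}])

```text
time_s: 36.1
ee_pos: [0.5168, -0.1684, 0.1867]
ee_rot: [-1.319, 1.57, -1.231]
contact_force: [0.8, 0.5, 0.3]
finger_gap: 0.0465
```

```bash
python3 - <<'E'
from h import *
import cv2
s=sense();print("t",s['time_s'],s['ee_pos'].round(4),s['contact_force'].round(1),s['finger_gap'])
for n,(x0,y0,w,h) in(("top",(132,168,108,80)),("scene",(255,150,120,112))):
    im=read_camera(n);c=(im[y0:y0+h,x0:x0+w].astype(float)/255)**.6*255
    k=7 if n=="top" else 5.3
    cv2.imwrite(f"pics/f_{n}.png",cv2.resize(c.astype(np.uint8)[...,::-1],None,fx=k,fy=k,interpolation=cv2.INTER_CUBIC))
E
```

```text
t 36.1 [ 0.5168 -0.1684  0.1867] [0.8 0.5 0.3] 0.04652599907504145
```

View pics/f_top.png

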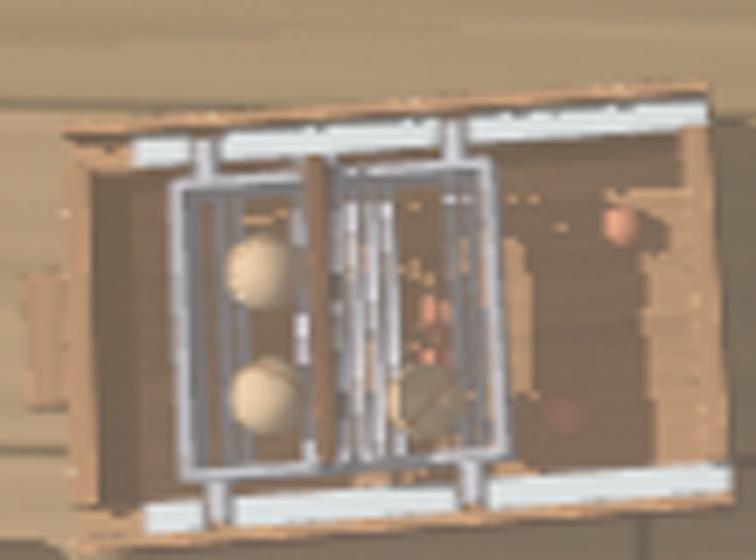

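View pics/f_scene.png

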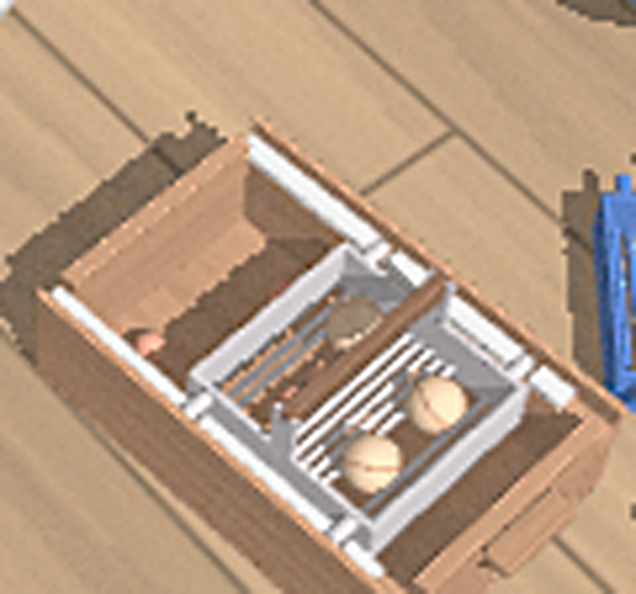

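All four lugs sit in the slots. Two beads are on the open floor ((620,225), (563,410)) and two reddish spots show at the −y gap ((433,308), (430,355)). I'll triangulate these to confirm they're on the floor.

```bash
python3 - <<'E'
from h import *
import cv2
c,s=np.cos(BY),np.sin(BY)
for p in((433,308),(430,355),(620,225),(563,410)):
    uv=crop("top",[p],7,132,168)[0]
    for z in(.018,.0585,.052):
        P=ray("top",uv,z);d=P[:2]-BX
        print(p,z,"box",(c*d[0]+s*d[1]).round(4),(-s*d[0]+c*d[1]).round(4),"scene crop px",((proj("scene",[P])[0]-[255,150]+.5)*5.3).round(0))
im=read_camera("scene");a=(im[205:240,288:340].astype(float)/255)**.6*255
cv2.imwrite("pics/fz.png",cv2.resize(a.astype(np.uint8)[...,::-1],None,fx=14,fy=14,interpolation=cv2.INTER_NEAREST))
im=read_camera("top");a=(im[190:236,155:207].astype(float)/255)**.6*255
cv2.imwrite("pics/ftz.png",cv2.resize(a.astype(np.uint8)[...,::-1],None,fx=12,fy=12,interpolation=cv2.INTER_NEAREST))
E
```

```text
(433, 308) 0.018 box 0.0095 -0.0076 scene crop px [294. 411.]
(433, 308) 0.0585 box 0.0045 -0.0131 scene crop px [299. 364.]
(433, 308) 0.052 box 0.0053 -0.0122 scene crop px [299. 371.]
(430, 355) 0.018 box -0.0121 -0.0051 scene crop px [322. 392.]
(430, 355) 0.0585 box -0.0164 -0.0107 scene crop px [327. 345.]
(430, 355) 0.052 box -0.0157 -0.0098 scene crop px [326. 353.]
(620, 225) 0.018 box 0.0417 -0.0958 scene crop px [149. 351.]
(620, 225) 0.0585 box 0.0356 -0.0983 scene crop px [156. 306.]
(620, 225) 0.052 box 0.0366 -0.0979 scene crop px [155. 313.]
(563, 410) 0.018 box -0.0418 -0.0645 scene crop px [283. 302.]
(563, 410) 0.0585 box -0.0451 -0.0681 scene crop px [288. 258.]
(563, 410) 0.052 box -0.0446 -0.0675 scene crop px [287. 265.]
```

View pics/fz.png

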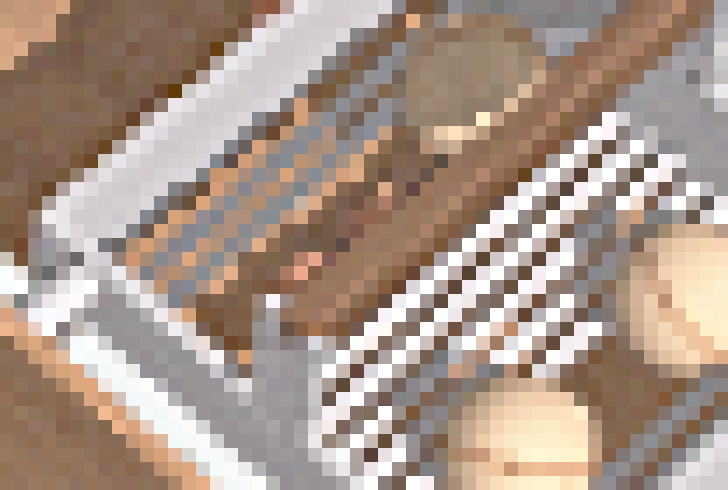

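View pics/ftz.png

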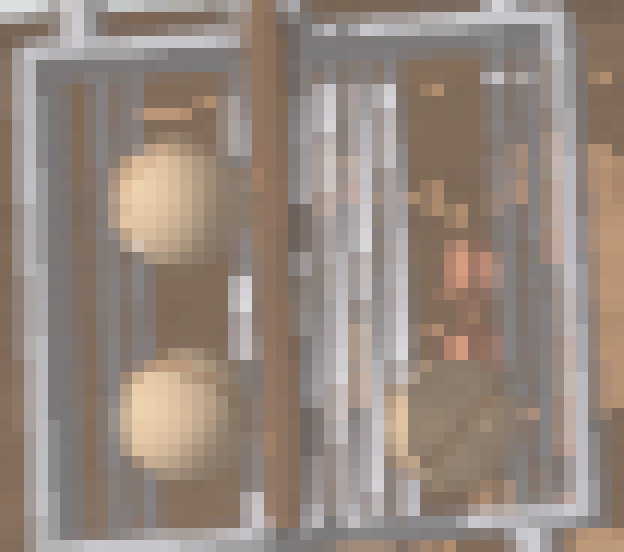

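Triangulation puts both spots on the floor: the scene view shows them at about (290,392) and (316,383), against floor predictions of (294,411) and (322,392), with the lower part cut off by the bar. In-sieve positions would be about 30 px higher. So all four beads are in the box and the walnuts are in the seated sieve. Handing in.

```bash
python3 -c "
from workcell import job
print(job.close_job())"
```

```text
the job is handed in; nothing more can be done
None
```

I handed the job in at about 36 s of the 67 s. The sieve sits home in the slots and is released, with the three walnuts in it and all four beads on the box floor. The hand-in reported no verdict.

**What I did**
- I lifted the sieve by its bail, carried it level and lowered it onto the runners, keeping the load light.
- I shook it along the runners at ±10 to ±18 mm until no bead was left in it.
- I let go once on the runners for a clear look, gripped the bar again and slid it towards the ledge.
- It began to sink at about +23 mm. I lowered it the full 6 mm at about +26 mm, let go and backed off.

**Last checks**
- **Seat:** the tool went from z 0.0880 to 0.0821 m, which is the 6 mm drop, and the top view shows all four lugs in their slots.
- **Contents:** two beads lie on the open floor. Two show under the −y gap, and comparing the two camera views puts them on the floor. The three walnuts are in the sieve.
- **Force:** the highest vertical reading while touching the box was about 9 N, so I put the load on the box at roughly 14 N with the sieve's weight, against the 35 N limit. I only saw readings at the end of each call, so brief peaks in between were not seen.

**What disagreed**
- **First grasp missed:** the fingers closed on top of the bar. The pictures showed the fingertips about 27 mm higher than the reported pose implies. I lifted, corrected for that and gripped properly; every later height agreed with the correction.
- **Seat position:** the images put it at +27.7 mm, while I lowered the sieve at a reported +25.8 mm. That is within the slot play and the calibration error.

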